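# Set out freshly cut stool parts to dry

## Robot

A 7-joint arm with a two-finger parallel gripper is mounted at the origin on the work surface. World frame = base frame: x ahead of the robot, y to its left, z up, the work surface at z = 0. Lengths are in m, angles in rad, forces in N, time in s.
With the tool pointing down it reaches from about 0.425 to 1.025 m from the base axis. Payload 9.4 kg.
Tool frame: the origin (TCP) lies between the finger pads; the fingertips stand 25 mm ahead of it and the grasp point (between the pads) lies 6 mm ahead of it; z points along the fingers, y is the line along which they close (so a half turn about z gives the same grasp; the last joint's range is limited). The gripper opens to 93 mm and grips with 3 to 60 N. Pads are 15 mm wide; open, the fingers measure 128 mm over their backs; the gripper's body (75 mm by 188 mm) begins 65 mm behind the grasp point.
Start: joints at [-1.276, 0.599, -0.003, 1.599, 0.002, 0.943, -0.08], TCP at [0.263, 0.675, 0.209] pointing down, gripper open.
Joint ranges: [-2.57, 2.57], [-0.35, 1.97], [-1.29, 1.29], [0.11, 2.56], [-1.05, 4.19], [0.11, 1.86], [-2.63, 2.63]. Speed limits (rad/s): [2.22, 2.22, 3.01, 3.01, 3.14, 3.14, 3.14].

## Interface

Orientations are given as [roll, pitch, yaw] about the fixed x, y, z axes, in that order (R = Rz(yaw) Ry(pitch) Rx(roll)).
In Python, from workcell import readout, cams, arm gives the robot as it stands.
- The arm moves only by the tool step_arm, never from a script. Its argument "plan" is text: rows parted by semicolons, each of 7 numbers parted by spaces: the shift along the tool's x, y, z as a fraction of full scale, then the turn, a rotation vector about the tool's x, y, z as a fraction of full scale, then the closure, from -1 (fully open) to 1 (shut). A call has 1 to 8 rows; each row is the pose to reach, as a shift and turn from the pose commanded when the call began, along the tool's axes at that moment, turning the shorter way round; what a row does not reach only later rows make up. Full scale, the value 1, is 0.12 m for a shift and pi rad for a turn. A row lasts 1/8 s, in which the tool goes at most 62.5 mm and 10.7 degrees, less where a joint would pass 70% of its speed; a pose out of reach is approached as far as the arm can. A call with a number of a shift or a turn outside -1 to 1 is refused whole. A call with a gripper value outside its range is refused whole. The fingers move at their own pace and stop on an object; "newtons" is the grip in N (left out, the last holds). Time passes only in rows, so rows that repeat a pose let the fingers close. It gives the time, the measured TCP pose, the force, the opening and the grip force at its end, in the units of the state.
- readout.get_state(): the state, without advancing time (a new reading comes with each control period).
- cams.get_image(name): name is "scene" or "top"; returns the picture (384x512x3 uint8, red, green, blue); there is no depth.
- cams.get_calibration(name): a dict with "fx", "fy", "cx", "cy" (pixels), "k1" (the pictures are not rectified: a ray, as slopes to the right and down, at radius r is drawn at 1 + k1 r^2 times it, then the intrinsics apply), "view" (4x4, takes a point from world to camera coordinates). Camera axes: x right, y up, looking along -z (the intrinsics and any distortion apply to the point x, -y, -z); pixel columns grow to the right and rows downward; lengths in m; the calibration is good to about 2 mm. A picture is of the moment at which its call begins. get_calibration takes no time and is no camera call.
- arm.hand_in(): hands the job in; it is judged then, once.
The state is a dict: "clock": time; "qpos": joint angles; "joint_velocities": joint speeds; "effort": joint torques, N m; "tcp_pos": TCP position; "tcp_rot": TCP orientation; "ft_force": force on the tool from outside, world axes, zero at the start; "torque": the same for the moment, N m; "opening": opening from 0.0 (shut) to 1.0 (fully open); "gripper_force": force on a finger pad.
Only numpy, scipy, OpenCV 4.12 (cv2) and the standard library are available. Lean on these libraries where they do the work, as an engineer would, in place of code of your own. Each camera call takes 0.05 s, during which the arm holds its last target. There are 200 camera calls.

## Task

Set out the freshly cut stool parts to dry: put every foot, corner block and cleat lying on the bench into a nest of its own shape in the tray, fully down and flat on the nest's floor, and move all the slats out of their closed piles into one open crosswise stack on the skid. Lay the slats flat, two to a layer, as far apart as the two bearers are and squarely centred on the skid: the first layer lies across the bearers and each further layer across the one below; an odd slat left over goes on top at either side of the next layer. Leave the tools and other things on the bench where they are.

Things in the scene. Friction and masses are not known exactly. Their poses are not given: they have to be found in the camera images.
- foot1: a round stool foot: light birch disc 46 mm in diameter, standing 30 mm high with flat faces up and down; origin at its middle (15 mm above its underside), z up; lies loose on the bench to start with; may be absent
- foot2: a round stool foot: light birch disc 46 mm in diameter, standing 30 mm high with flat faces up and down; origin at its middle (15 mm above its underside), z up; lies loose on the bench to start with; may be absent
- corner1: a corner block: light birch trapezoid, long face 68 mm, short face 20 mm, 24 mm deep between these two parallel faces, ends cut at 45 degrees, standing 30 mm high with flat faces up and down; origin at its middle (15 mm above its underside), z up; lies loose on the bench to start with; may be absent; its x axis runs along the long face, which is at y = -12 mm, the short face at y = +12 mm
- corner2: a corner block: light birch trapezoid, long face 68 mm, short face 20 mm, 24 mm deep between these two parallel faces, ends cut at 45 degrees, standing 30 mm high with flat faces up and down; origin at its middle (15 mm above its underside), z up; lies loose on the bench to start with; may be absent; its x axis runs along the long face, which is at y = -12 mm, the short face at y = +12 mm
- cleat1: a cleat: light birch block 56 mm (its x) by 32 mm (its y), standing 30 mm high with flat faces up and down; origin at its middle (15 mm above its underside), z up; lies loose on the bench to start with; may be absent
- cleat2: a cleat: light birch block 56 mm (its x) by 32 mm (its y), standing 30 mm high with flat faces up and down; origin at its middle (15 mm above its underside), z up; lies loose on the bench to start with; may be absent
- foot_nest1 (a point): middle of the floor of a nest for a foot: round, 51 mm across; 12 mm deep, z up. The tray is fixed to the bench: 190 x 212 mm, dark rim 23 mm high; it holds three plywood inserts side by side, 66 mm apart along their y, one for each shape, in an order that changes
- foot_nest2 (a point): middle of the floor of a nest for a foot: round, 51 mm across; 12 mm deep, z up. The inserts' top is 23 mm and the nest floors are 11 mm above the bench; the two nests of an insert lie 86 mm apart along their x; a part may go in either nest of its shape
- corner_nest1 (a point): middle of the floor of a nest for a corner block: a trapezoid like the corner block, 2.5 mm wider all round; its y axis points from its long side to its short side, x along them, as on the block; 12 mm deep, z up. The tray is fixed to the bench: 190 x 212 mm, dark rim 23 mm high; it holds three plywood inserts side by side, 66 mm apart along their y, one for each shape, in an order that changes
- corner_nest2 (a point): middle of the floor of a nest for a corner block: a trapezoid like the corner block, 2.5 mm wider all round; its y axis points from its long side to its short side, x along them, as on the block; 12 mm deep, z up. The inserts' top is 23 mm and the nest floors are 11 mm above the bench; the two nests of an insert lie 86 mm apart along their x; a part may go in either nest of its shape
- cleat_nest1 (a point): middle of the floor of a nest for a cleat: rectangular, 61 mm (its x) by 37 mm (its y); 12 mm deep, z up. The tray is fixed to the bench: 190 x 212 mm, dark rim 23 mm high; it holds three plywood inserts side by side, 66 mm apart along their y, one for each shape, in an order that changes
- cleat_nest2 (a point): middle of the floor of a nest for a cleat: rectangular, 61 mm (its x) by 37 mm (its y); 12 mm deep, z up. The inserts' top is 23 mm and the nest floors are 11 mm above the bench; the two nests of an insert lie 86 mm apart along their x; a part may go in either nest of its shape
- slat1: pine slat 150 mm (its x) by 30 mm (its y) by 18 mm (its z), origin at its middle; to start with it lies flat in one of two closed piles, two or three slats high, all about parallel; at the bottom of a pile
- slat2: pine slat 150 mm (its x) by 30 mm (its y) by 18 mm (its z), origin at its middle; to start with it lies flat in one of two closed piles, two or three slats high, all about parallel; at the bottom of a pile
- slat3: pine slat 150 mm (its x) by 30 mm (its y) by 18 mm (its z), origin at its middle; to start with it lies flat in one of two closed piles, two or three slats high, all about parallel; second from the bottom of a pile
- slat4: pine slat 150 mm (its x) by 30 mm (its y) by 18 mm (its z), origin at its middle; to start with it lies flat in one of two closed piles, two or three slats high, all about parallel; second from the bottom of a pile
- slat5: pine slat 150 mm (its x) by 30 mm (its y) by 18 mm (its z), origin at its middle; to start with it lies flat in one of two closed piles, two or three slats high, all about parallel; third and top of a pile; may be absent
- slat6: pine slat 150 mm (its x) by 30 mm (its y) by 18 mm (its z), origin at its middle; to start with it lies flat in one of two closed piles, two or three slats high, all about parallel; third and top of a pile; may be absent
- bearer_top (a point): centre of the stacking skid at the height of its bearers' tops, 34 mm above the bench: a fixed 170 x 170 x 10 mm board with two dark bearers, 30 mm wide and 170 mm long, running along this y at x = +45 and -45 mm; z up. Good stack: lowest slats along x at y = +45 and -45 mm, next ones along y at x = +45 and -45 mm, third layer as the first; slat middles 9, 27, 45 mm above here
- tape: tape measure, 66 x 34 x 62 mm, bystander; origin at the middle of its underside
- sander: cork sanding block, 110 x 60 x 28 mm, bystander; origin at the middle of its underside
- jar: amber screw jar, 68 mm across, 78 mm high, the highest thing standing near the work, bystander; origin at the middle of its underside
- pencil: flat carpenter's pencil, 175 mm long, 8 mm thick, bystander; origin at the middle of its underside
- brush: bench brush, 240 mm long, 20 mm high, bystander; origin at the middle of its underside

How it is judged:
At the end, for the whole second after the job is handed in: parts in nests of their shape (8 mm sideways, 3.5 mm in height); slats flat (0.1 rad) in the first three layers on the skid (6 mm), turned as their layer asks (0.25 rad), middle 45 mm (within 18 mm) to one side of the skid's centre, within 20 mm of centred lengthwise (((horizontal distance between foot1 and foot_nest1 below 0.008 m and z of foot1 in the frame of foot_nest1 between 0.0115 and 0.0185 m) or (horizontal distance between foot1 and foot_nest2 below 0.008 m and z of foot1 in the frame of foot_nest2 between 0.0115 and 0.0185 m)) and ((horizontal distance between foot2 and foot_nest1 below 0.008 m and z of foot2 in the frame of foot_nest1 between 0.0115 and 0.0185 m) or (horizontal distance between foot2 and foot_nest2 below 0.008 m and z of foot2 in the frame of foot_nest2 between 0.0115 and 0.0185 m)) and ((horizontal distance between corner1 and corner_nest1 below 0.008 m and z of corner1 in the frame of corner_nest1 between 0.0115 and 0.0185 m) or (horizontal distance between corner1 and corner_nest2 below 0.008 m and z of corner1 in the frame of corner_nest2 between 0.0115 and 0.0185 m)) and ((horizontal distance between corner2 and corner_nest1 below 0.008 m and z of corner2 in the frame of corner_nest1 between 0.0115 and 0.0185 m) or (horizontal distance between corner2 and corner_nest2 below 0.008 m and z of corner2 in the frame of corner_nest2 between 0.0115 and 0.0185 m)) and ((horizontal distance between cleat1 and cleat_nest1 below 0.008 m and z of cleat1 in the frame of cleat_nest1 between 0.0115 and 0.0185 m) or (horizontal distance between cleat1 and cleat_nest2 below 0.008 m and z of cleat1 in the frame of cleat_nest2 between 0.0115 and 0.0185 m)) and ((horizontal distance between cleat2 and cleat_nest1 below 0.008 m and z of cleat2 in the frame of cleat_nest1 between 0.0115 and 0.0185 m) or (horizontal distance between cleat2 and cleat_nest2 below 0.008 m and z of cleat2 in the frame of cleat_nest2 between 0.0115 and 0.0185 m)) and angle between slat1's own x axis and vertical between 1.4708 and 1.6708 rad and angle between slat1's own y axis and vertical between 1.4708 and 1.6708 rad and horizontal distance between slat1 and bearer_top between 0.027 and 0.063 m and ((z of slat1 in the frame of bearer_top between 0.003 and 0.015 m and angle between the x axis of slat1 and the x axis of bearer_top, either way round below 0.25 rad and x of slat1 in the frame of bearer_top between -0.02 and 0.02 m) or (z of slat1 in the frame of bearer_top between 0.021 and 0.033 m and angle between the x axis of slat1 and the y axis of bearer_top, either way round below 0.25 rad and y of slat1 in the frame of bearer_top between -0.02 and 0.02 m) or (z of slat1 in the frame of bearer_top between 0.039 and 0.051 m and angle between the x axis of slat1 and the x axis of bearer_top, either way round below 0.25 rad and x of slat1 in the frame of bearer_top between -0.02 and 0.02 m)) and angle between slat2's own x axis and vertical between 1.4708 and 1.6708 rad and angle between slat2's own y axis and vertical between 1.4708 and 1.6708 rad and horizontal distance between slat2 and bearer_top between 0.027 and 0.063 m and ((z of slat2 in the frame of bearer_top between 0.003 and 0.015 m and angle between the x axis of slat2 and the x axis of bearer_top, either way round below 0.25 rad and x of slat2 in the frame of bearer_top between -0.02 and 0.02 m) or (z of slat2 in the frame of bearer_top between 0.021 and 0.033 m and angle between the x axis of slat2 and the y axis of bearer_top, either way round below 0.25 rad and y of slat2 in the frame of bearer_top between -0.02 and 0.02 m) or (z of slat2 in the frame of bearer_top between 0.039 and 0.051 m and angle between the x axis of slat2 and the x axis of bearer_top, either way round below 0.25 rad and x of slat2 in the frame of bearer_top between -0.02 and 0.02 m)) and angle between slat3's own x axis and vertical between 1.4708 and 1.6708 rad and angle between slat3's own y axis and vertical between 1.4708 and 1.6708 rad and horizontal distance between slat3 and bearer_top between 0.027 and 0.063 m and ((z of slat3 in the frame of bearer_top between 0.003 and 0.015 m and angle between the x axis of slat3 and the x axis of bearer_top, either way round below 0.25 rad and x of slat3 in the frame of bearer_top between -0.02 and 0.02 m) or (z of slat3 in the frame of bearer_top between 0.021 and 0.033 m and angle between the x axis of slat3 and the y axis of bearer_top, either way round below 0.25 rad and y of slat3 in the frame of bearer_top between -0.02 and 0.02 m) or (z of slat3 in the frame of bearer_top between 0.039 and 0.051 m and angle between the x axis of slat3 and the x axis of bearer_top, either way round below 0.25 rad and x of slat3 in the frame of bearer_top between -0.02 and 0.02 m)) and angle between slat4's own x axis and vertical between 1.4708 and 1.6708 rad and angle between slat4's own y axis and vertical between 1.4708 and 1.6708 rad and horizontal distance between slat4 and bearer_top between 0.027 and 0.063 m and ((z of slat4 in the frame of bearer_top between 0.003 and 0.015 m and angle between the x axis of slat4 and the x axis of bearer_top, either way round below 0.25 rad and x of slat4 in the frame of bearer_top between -0.02 and 0.02 m) or (z of slat4 in the frame of bearer_top between 0.021 and 0.033 m and angle between the x axis of slat4 and the y axis of bearer_top, either way round below 0.25 rad and y of slat4 in the frame of bearer_top between -0.02 and 0.02 m) or (z of slat4 in the frame of bearer_top between 0.039 and 0.051 m and angle between the x axis of slat4 and the x axis of bearer_top, either way round below 0.25 rad and x of slat4 in the frame of bearer_top between -0.02 and 0.02 m)) and angle between slat5's own x axis and vertical between 1.4708 and 1.6708 rad and angle between slat5's own y axis and vertical between 1.4708 and 1.6708 rad and horizontal distance between slat5 and bearer_top between 0.027 and 0.063 m and ((z of slat5 in the frame of bearer_top between 0.003 and 0.015 m and angle between the x axis of slat5 and the x axis of bearer_top, either way round below 0.25 rad and x of slat5 in the frame of bearer_top between -0.02 and 0.02 m) or (z of slat5 in the frame of bearer_top between 0.021 and 0.033 m and angle between the x axis of slat5 and the y axis of bearer_top, either way round below 0.25 rad and y of slat5 in the frame of bearer_top between -0.02 and 0.02 m) or (z of slat5 in the frame of bearer_top between 0.039 and 0.051 m and angle between the x axis of slat5 and the x axis of bearer_top, either way round below 0.25 rad and x of slat5 in the frame of bearer_top between -0.02 and 0.02 m)) and angle between slat6's own x axis and vertical between 1.4708 and 1.6708 rad and angle between slat6's own y axis and vertical between 1.4708 and 1.6708 rad and horizontal distance between slat6 and bearer_top between 0.027 and 0.063 m and ((z of slat6 in the frame of bearer_top between 0.003 and 0.015 m and angle between the x axis of slat6 and the x axis of bearer_top, either way round below 0.25 rad and x of slat6 in the frame of bearer_top between -0.02 and 0.02 m) or (z of slat6 in the frame of bearer_top between 0.021 and 0.033 m and angle between the x axis of slat6 and the y axis of bearer_top, either way round below 0.25 rad and y of slat6 in the frame of bearer_top between -0.02 and 0.02 m) or (z of slat6 in the frame of bearer_top between 0.039 and 0.051 m and angle between the x axis of slat6 and the x axis of bearer_top, either way round below 0.25 rad and x of slat6 in the frame of bearer_top between -0.02 and 0.02 m))); the robot touches nothing.
It fails at once if a tool or other bystander on the bench is moved more than 30 mm (distance of any of tape, sander, jar, pencil, brush from where it was at the start of the episode above 0.03 m).
Of foot1, foot2, corner1, corner2, cleat1, cleat2 only 3 to 4 are there at a start; the rules pass over those that are not, and their reading is None.
Of slat5, slat6 only 1 to 2 are there at a start; the rules pass over those that are not, and their reading is None.
At some moment in a run one of foot1, foot2, corner1, corner2, cleat1, cleat2 may be knocked a few centimetres aside while the robot is not near it.
Once in a run the grip may slacken for a moment while it holds something.
It also fails if it takes over 210 s, if anything falls off the work surface, if the arm or the gripper's body presses on something with over 40 N, if the wrist force passes 120 N, or if a joint passes its speed limit or range.

## Working session

There is one attempt and no reset: what is moved stays moved. The work goes in short steps, Python scripts to look and compute and a tool call to move; the robot and the scene stay as the last step left them, time stands still between calls to the robot, and variables do not carry over. Pictures are saved under pics/ and viewed, at most 14 in all, crops included, and the job is handed in when it is done.

Besides the shell and the picture viewer there is one more tool, called after "Request:" as name(argument=value, ...) on one line, values as JSON. step_arm: Moves the arm, as the interface text tells. Its arguments: {"type":"object","properties":{"plan":{"type":"string"},"newtons":{"type":"number"}},"required":["plan"]}

```bash
mkdir -p pics; ls; python3 - <<'E'
from workcell import readout,cams
import cv2
for n in("top","scene"):
    im=cams.get_image(n); cv2.imwrite(f"pics/{n}0.png",im[:,:,::-1]); c=cams.get_calibration(n); print(n,c)
s=readout.get_state(); print(s)
E
```

```text
pics
top {'fx': 458.1873953399312, 'fy': 458.1873953399312, 'cx': 253.15454833141723, 'cy': 194.85394667811488, 'k1': -0.006183277151088803, 'view': array([[ 0.02761267, -0.99960483, -0.00526554, -0.00490086],
       [ 0.98862245,  0.02652937,  0.1480603 , -0.59916558],
       [-0.1478621 , -0.00929397,  0.98896432, -1.16282184],
       [ 0.        ,  0.        ,  0.        ,  1.        ]])}
scene {'fx': 379.51180626482886, 'fy': 379.51180626482886, 'cx': 259.6160596860378, 'cy': 187.88494429588536, 'k1': -0.022958700938510178, 'view': array([[-0.27738483,  0.96074824, -0.00452566,  0.15525078],
       [-0.66041456, -0.18724781,  0.72718008,  0.321955  ],
       [ 0.69778956,  0.20469753,  0.68643183, -1.73587233],
       [ 0.        ,  0.        ,  0.        ,  1.        ]])}
{'clock': 0.1, 'qpos': array([-1.27568306,  0.60005962, -0.00254286,  1.60003382,  0.00180426,
        0.94290092, -0.07981621]), 'joint_velocities': array([-0.00052227, -0.00044987,  0.00053699, -0.00128336,  0.00114788,
       -0.00052956,  0.00024894]), 'effort': array([ 5.96721002e-03, -7.66557026e+01,  1.50226951e+00, -2.52933562e+01,
       -5.23264508e-02,  1.36821088e-02,  5.25369273e-05]), 'tcp_pos': array([0.2632505, 0.6750414, 0.2081416]), 'tcp_rot': array([-3.14019947e+00,  1.34219139e-04,  2.76982383e+00]), 'ft_force': array([-0.37690596, -0.13194468,  0.63280894]), 'torque': array([0.00053285, 0.01105818, 0.0232179 ]), 'gripper_force': 0.0, 'opening': 0.9978353397716171}
```

View pics/top0.png

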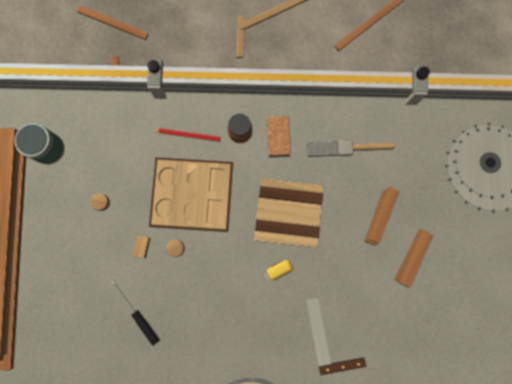

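View pics/scene0.png

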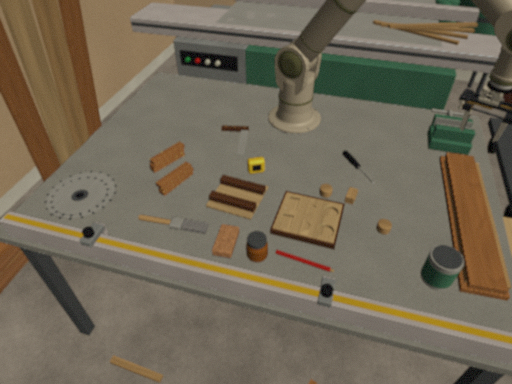

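The top view shows discs at (99,201) and (175,247) and a small block at (141,246). The tray is at (191,194), the skid at (289,213), and the slat piles at (382,216) and (414,258). I'll enlarge the parts next.

```bash
cat > h.py <<'E'
import numpy as np, cv2
from workcell import readout,cams
def grab(n,save=None):
    im=cams.get_image(n)[:,:,::-1].copy()
    if save: cv2.imwrite(f"pics/{save}.png",im)
    return im
def rays(n,px):
    c=cams.get_calibration(n); p=np.atleast_2d(np.float64(px))
    d=(p-[c['cx'],c['cy']])/[c['fx'],c['fy']]; u=d.copy()
    for _ in range(8): u=d/(1+c['k1']*(u**2).sum(1,keepdims=True))
    R=c['view'][:3,:3]; o=-R.T@c['view'][:3,3]
    return o, np.c_[u[:,0],-u[:,1],-np.ones(len(u))]@R
def plane(n,px,z):
    o,d=rays(n,px); return o+d*((z-o[2])/d[:,2:])
def proj(n,P):
    c=cams.get_calibration(n); P=np.atleast_2d(P); q=P@c['view'][:3,:3].T+c['view'][:3,3]
    u=np.c_[q[:,0]/-q[:,2],q[:,1]/q[:,2]]; u*=1+c['k1']*(u**2).sum(1,keepdims=True)
    return u*[c['fx'],c['fy']]+[c['cx'],c['cy']]
def crop(im,x0,y0,x1,y1,k): return cv2.resize(im[y0:y1,x0:x1],None,fx=k,fy=k,interpolation=cv2.INTER_CUBIC)
E
python3 - <<'E'
from h import *
a=cv2.imread("pics/top0.png"); b=cv2.imread("pics/scene0.png")
cv2.imwrite("pics/c1.png",np.hstack([crop(a,80,145,250,270,4)])); 
l=crop(a,360,170,450,300,4); m=crop(b,140,130,240,230,4)
cv2.imwrite("pics/c2.png",np.hstack([l[:400],m[:400]]))
E
```

```text
(no output)
```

View pics/c1.png

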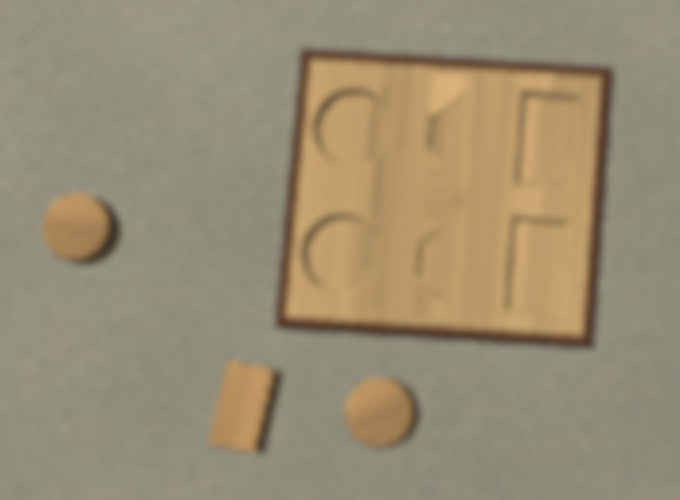

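View pics/c2.png

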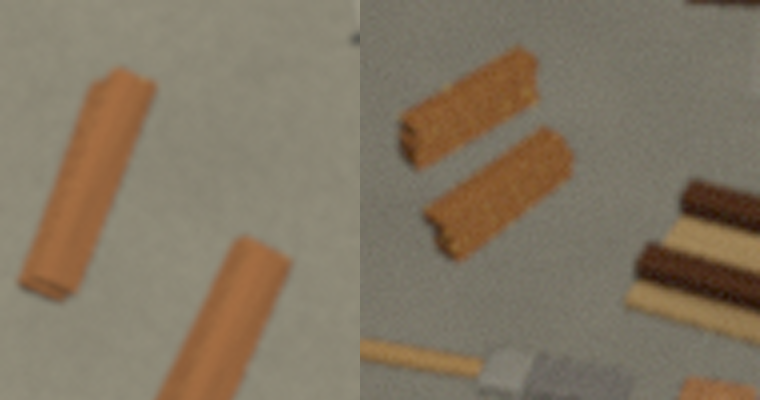

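There are two feet and one cleat. The tray columns run foot, corner, cleat from left to right, and I can see two slat piles. Next I'll measure everything with masks.

```bash
cat >> h.py <<'E'
def blobs(im,lo,hi,roi,amin=60):
    x0,y0,x1,y1=roi; k=4
    s=cv2.resize(im[y0:y1,x0:x1],None,fx=k,fy=k,interpolation=cv2.INTER_LINEAR)
    m=cv2.inRange(cv2.cvtColor(s,cv2.COLOR_BGR2HSV),lo,hi)
    out=[]
    for c in cv2.findContours(m,cv2.RETR_EXTERNAL,cv2.CHAIN_APPROX_NONE)[0]:
        if cv2.contourArea(c)>amin*k*k: out.append(((c[:,0,:].astype(np.float32)+.5)/k-.5+[x0,y0]).astype(np.float32))
    return out
def rect(P):
    "min-area rect of ground points (x,y): centre, (long,short) mm, yaw of long side"
    r=cv2.minAreaRect(np.float32(P[:,:2]*1000)); b=cv2.boxPoints(r)/1000
    e=[b[1]-b[0],b[2]-b[1]]; e.sort(key=np.linalg.norm); l=e[1]
    return b.mean(0).round(4),[round(float(np.linalg.norm(v))*1000,1) for v in e[::-1]],round(float(np.arctan(l[1]/l[0])),3)
E
python3 - <<'E'
from h import *
a=cv2.imread("pics/top0.png"); b=cv2.imread("pics/scene0.png")
for n in("top","scene"):
    print(n,rays(n,[[0,0]])[0].round(3))
H=cv2.cvtColor(a,cv2.COLOR_BGR2HSV)
for p in[(99,201),(142,246),(175,247),(382,216),(414,258),(300,150),(200,195),(289,225),(289,198),(192,158),(231,200)]: print(p,H[p[1],p[0]])
for c in blobs(a,(0,70,60),(30,255,255),(80,185,150,262)) + blobs(a,(0,70,60),(30,255,255),(155,233,200,262)):
    print("part",rect(plane("top",c,.03)), cv2.minAreaRect(c))
for c in blobs(a,(0,70,40),(30,255,255),(145,150,240,237)):
    print("tray",rect(plane("top",c,.023)),rect(plane("top",c,.0)))
for c in blobs(a,(0,60,0),(30,255,90),(250,175,330,250)):
    print("bearer",rect(plane("top",c,.034)))
for c in blobs(a,(0,70,60),(30,255,255),(350,175,445,300)):
    ap=cv2.approxPolyDP(c[:,None],1.3,True)[:,0]; print("pile",ap.tolist())
    for z in(.036,.054): print(rect(plane("top",c,z)))
for c in blobs(b,(0,100,60),(25,255,255),(140,130,205,200)):
    ap=cv2.approxPolyDP(c[:,None],1.5,True)[:,0]; print("pileS",ap.tolist())
E
```

```text
top [0.421 0.    1.239]
scene [1.467 0.266 0.958]
(99, 201) [ 17 122 167]
(142, 246) [ 17 124 191]
(175, 247) [ 17 121 164]
(382, 216) [ 13 151 154]
(414, 258) [ 13 150 158]
(300, 150) [ 25  39 145]
(200, 195) [ 18 112 185]
(289, 225) [ 11 140  89]
(289, 198) [ 10 139  81]
(192, 158) [ 22  41 142]
(231, 200) [ 24  41 132]
part (array([0.4566, 0.3036], dtype=float32), [58.6, 38.2], -0.169) ((140.5240936279297, 246.33067321777344), (14.372167587280273, 22.608850479125977), 13.298571586608887)
part (array([0.5721, 0.4216], dtype=float32), [51.5, 46.3], 1.143) ((99.25001525878906, 201.62503051757812), (18.782970428466797, 17.553133010864258), 26.56505012512207)
part (array([0.456 , 0.2139], dtype=float32), [47.8, 47.1], 0.495) ((174.57501220703125, 247.5250244140625), (18.112150192260742, 18.112150192260742), 63.43495178222656)
tray (array([0.6012, 0.1791], dtype=float32), [211.7, 189.6], 1.535) (array([0.6046, 0.1824], dtype=float32), [215.7, 193.2], 1.535)
bearer (array([ 0.5134, -0.079 ], dtype=float32), [162.2, 22.6], 1.486)
bearer (array([ 0.6021, -0.0874], dtype=float32), [163.5, 2
[... 180 characters left out ...]
array([ 0.4478, -0.4115], dtype=float32), [156.3, 48.3], -0.47)
(array([ 0.4474, -0.4053], dtype=float32), [153.9, 47.5], -0.47)
pile [[390.125, 186.125], [383.125, 189.375], [380.375, 193.625], [363.625, 239.375], [372.625, 244.625], [379.375, 242.375], [398.875, 192.375], [398.375, 189.625]]
(array([ 0.5557, -0.3272], dtype=float32), [163.6, 44.1], -0.373)
(array([ 0.5537, -0.3223], dtype=float32), [161.2, 43.4], -0.373)
pileS [[189.375, 163.125], [184.875, 161.375], [156.375, 181.125], [159.125, 191.125], [165.875, 194.375], [190.875, 174.875], [192.625, 167.875]]
pileS [[183.125, 143.625], [177.875, 141.625], [150.375, 157.875], [151.625, 169.625], [155.875, 171.375], [183.125, 155.625]]
```

```bash
cat > plan.py <<'E'
import sys,math,numpy as np
from workcell import readout
def plan(wps):
    "wps: (x,y,z,yaw,closure,extra_rows); prints calls from the present pose (shift/0.12 m, turn/pi)"
    s=readout.get_state(); p=np.array(s['tcp_pos']); R0=s['tcp_rot']; yaw=R0[2]
    print("t=%.1f"%s['clock'],p.round(4),R0.round(3))
    base,by=p.copy(),yaw; rows=[]
    T=lambda a:np.array([[math.cos(a),math.sin(a),0],[math.sin(a),-math.cos(a),0],[0,0,-1]])
    def flush():
        nonlocal rows,base,by
        if rows: print("; ".join(rows))
        rows=[]; base,by=p.copy(),yaw
    for x,y,z,yw,c,ex in wps:
        g=np.array([x,y,z]); dy=(yw-yaw+math.pi)%(2*math.pi)-math.pi if abs(yw-yaw)>4 else yw-yaw
        n=max(1,math.ceil(np.linalg.norm(g-p)/.055),math.ceil(abs(dy)/.17)); p0,y0=p.copy(),yaw
        for k in range(1,n+1+ex):
            f=min(1,k/n); q=p0+f*(g-p0); a=y0+f*dy
            d=T(by).T@(q-base)/.12
            if len(rows)==8 or abs(d).max()>.99: flush(); d=T(by).T@(q-base)/.12
            d=d.round(3)+0.; t=round(-(a-by)/math.pi,3)+0.
            rows.append("%g %g %g 0 0 %g %g"%(*d,t,c)); p,yaw=q,a
    flush()
if __name__=="__main__": plan(eval("["+sys.argv[1]+"]"))
E
python3 - <<'E'
from h import *
a=cv2.imread("pics/top0.png"); b=cv2.imread("pics/scene0.png")
def tri(p,q):
    o1,d1=rays("top",[p]);o2,d2=rays("scene",[q]);A=np.c_[d1[0],-d2[0]];t=np.linalg.lstsq(A,o2-o1,rcond=None)[0]
    u,v=o1+t[0]*d1[0],o2+t[1]*d2[0]; return ((u+v)/2).round(4),round(float(np.linalg.norm(u-v)),4)
print("A +x",tri((432.6,234.5),(150.2,158)),"A -x",tri((410,287),(178.5,141.6)))
print("B +x",tri((399,190.5),(156.4,181)),"B -x",tri((377,243.5),(186,161.5)))
for p in((432.6,234.5),(410,287),(399,190.5),(377,243.5)): print(plane("top",p,.054).round(4))
E
python3 plan.py "(.56,.43,.16,1.57,-.2,1),(.574,.4266,.075,1.57,-.2,1),(.574,.4266,.041,1.57,-.2,2)"
```

```text
A +x (array([ 0.5056, -0.45  ,  0.0573]), 0.0054) A -x (array([ 0.3718, -0.3938,  0.0495]), 0.001)
B +x (array([ 0.6177, -0.3657,  0.0583]), 0.0053) B -x (array([ 0.48  , -0.3117,  0.0498]), 0.0003)
[[ 0.5068 -0.454   0.054 ]]
[[ 0.3722 -0.3928  0.054 ]]
[[ 0.6194 -0.3697  0.054 ]]
[[ 0.4798 -0.3105  0.054 ]]
t=0.1 [0.2633 0.675  0.2081] [-3.14  0.    2.77]
-0.381 -0.126 0.05 0 0 0.048 -0.2; -0.761 -0.251 0.1 0 0 0.095 -0.2
-0.401 -0.007 0.05 0 0 0.048 -0.2; -0.802 -0.015 0.1 0 0 0.095 -0.2
-0.385 0.111 0.05 0 0 0.048 -0.2; -0.77 0.223 0.1 0 0 0.095 -0.2
-0.335 0.22 0.05 0 0 0.048 -0.2; -0.67 0.44 0.1 0 0 0.095 -0.2; -0.67 0.44 0.1 0 0 0.095 -0.2; -0.701 0.492 0.454 0 0 0.095 -0.2; -0.731 0.543 0.809 0 0 0.095 -0.2; -0.731 0.543 0.809 0 0 0.095 -0.2
0 0 0.283 0 0 0 -0.2; 0 0 0.283 0 0 0 -0.2; 0 0 0.283 0 0 0 -0.2
```

Both piles are 54 mm high, so there are six slats. I'll go for the far foot first.

Request:
step_arm(plan="-0.381 -0.126 0.05 0 0 0.048 -0.35; -0.761 -0.251 0.1 0 0 0.095 -0.35; -0.761 -0.251 0.1 0 0 0.095 -0.35", newtons=30)

```text
clock: 0.48
tcp_pos: [0.3419, 0.6104, 0.1963]
tcp_rot: [-3.14, 0.003, 2.464]
ft_force: [-1.2, 0.7, 0.5]
opening: 0.727
gripper_force: 0.0
```

Request:
step_arm(plan="-0.401 -0.007 0.05 0 0 0.048 -0.35; -0.802 -0.015 0.1 0 0 0.095 -0.35; -0.802 -0.015 0.1 0 0 0.095 -0.35")

```text
clock: 0.85
tcp_pos: [0.4152, 0.5498, 0.1844]
tcp_rot: [-3.141, 0.003, 2.167]
ft_force: [-0.0, 0.8, -0.3]
opening: 0.674
gripper_force: 0.0
```

Request:
step_arm(plan="-0.385 0.111 0.05 0 0 0.048 -0.35; -0.77 0.223 0.1 0 0 0.095 -0.35; -0.77 0.223 0.1 0 0 0.095 -0.35")

```text
clock: 1.23
tcp_pos: [0.4887, 0.4894, 0.1725]
tcp_rot: [3.141, 0.002, 1.87]
ft_force: [-0.6, -0.1, -0.6]
opening: 0.679
gripper_force: 0.0
```

Request:
step_arm(plan="-0.335 0.22 0.05 0 0 0.048 -0.35; -0.67 0.44 0.1 0 0 0.095 -0.35; -0.67 0.44 0.1 0 0 0.095 -0.35; -0.67 0.44 0.1 0 0 0.095 -0.35")

```text
clock: 1.72
tcp_pos: [0.5589, 0.4332, 0.1607]
tcp_rot: [-3.14, -0.001, 1.58]
ft_force: [-0.9, 1.5, -0.6]
opening: 0.673
gripper_force: 0.0
```

```bash
python3 plan.py "(.574,.4266,.08,1.57,-.35,1),(.574,.4266,.041,1.57,-.35,1),(.574,.4266,.041,1.57,.6,5),(.574,.4266,.1,1.57,.6,1),(.5606,.2466,.1,1.57,.6,3)"
```

```text
t=1.7 [0.5589 0.4332 0.1607] [-3.14e+00 -1.00e-03  1.58e+00]
-0.028 0.062 0.336 0 0 0.002 -0.35; -0.057 0.125 0.672 0 0 0.003 -0.35; -0.057 0.125 0.672 0 0 0.003 -0.35
0 0 0.325 0 0 0 -0.35; 0 0 0.325 0 0 0 -0.35; 0 0 0.325 0 0 0 0.6; 0 0 0.325 0 0 0 0.6; 0 0 0.325 0 0 0 0.6; 0 0 0.325 0 0 0 0.6; 0 0 0.325 0 0 0 0.6; 0 0 0.325 0 0 0 0.6
0 0 -0.246 0 0 0 0.6; 0 0 -0.492 0 0 0 0.6; 0 0 -0.492 0 0 0 0.6; -0.375 -0.028 -0.492 0 0 0 0.6; -0.75 -0.055 -0.492 0 0 0 0.6
-0.375 -0.028 0 0 0 0 0.6; -0.75 -0.055 0 0 0 0 0.6; -0.75 -0.055 0 0 0 0 0.6; -0.75 -0.055 0 0 0 0 0.6; -0.75 -0.055 0 0 0 0 0.6
```

Request:
step_arm(plan="-0.028 0.062 0.336 0 0 0.002 -0.35; -0.057 0.125 0.672 0 0 0.003 -0.35; -0.057 0.125 0.672 0 0 0.003 -0.35")

```text
clock: 2.1
tcp_pos: [0.5726, 0.4252, 0.0776]
tcp_rot: [-3.137, 0.002, 1.57]
ft_force: [0.1, -0.4, 0.3]
opening: 0.673
gripper_force: 0.0
```

Request:
step_arm(plan="0 0 0.325 0 0 0 -0.35; 0 0 0.325 0 0 0 -0.35; 0 0 0.325 0 0 0 0.6; 0 0 0.325 0 0 0 0.6; 0 0 0.325 0 0 0 0.6; 0 0 0.325 0 0 0 0.6; 0 0 0.325 0 0 0 0.6; 0 0 0.325 0 0 0 0.6")

```text
clock: 3.1
tcp_pos: [0.5757, 0.4243, 0.0413]
tcp_rot: [-3.142, 0.0, 1.567]
ft_force: [-0.7, 0.7, 0.5]
opening: 0.205
gripper_force: 0.0
```

Request:
step_arm(plan="0 0 -0.246 0 0 0 0.6; 0 0 -0.492 0 0 0 0.6; 0 0 -0.492 0 0 0 0.6; -0.375 -0.028 -0.492 0 0 0 0.6; -0.75 -0.055 -0.492 0 0 0 0.6; -0.75 -0.055 -0.492 0 0 0 0.6")

```text
clock: 3.85
tcp_pos: [0.5687, 0.3295, 0.0997]
tcp_rot: [-3.14, 0.003, 1.561]
ft_force: [1.3, 0.7, 0.7]
opening: 0.199
gripper_force: 0.0
```

Request:
step_arm(plan="-0.375 -0.028 0 0 0 0 0.6; -0.75 -0.055 0 0 0 0 0.6; -0.75 -0.055 0 0 0 0 0.6; -0.75 -0.055 0 0 0 0 0.6; -0.75 -0.055 0 0 0 0 0.6")

```text
clock: 4.47
tcp_pos: [0.5616, 0.2462, 0.0999]
tcp_rot: [-3.141, -0.001, 1.569]
ft_force: [0.0, -0.4, -0.3]
opening: 0.199
gripper_force: 0.0
```

```bash
python3 - <<'E'
from h import *
s=grab("scene","s1"); t=grab("top","t1")
cv2.imwrite("pics/m1.png",np.hstack([crop(s,250,150,400,270,3)[:360,:400],crop(t,120,140,250,270,3)[:360,:390]]))
print(readout.get_state()['opening'])
E
python3 plan.py "(.5606,.2466,.065,1.57,.6,1),(.5606,.2466,.053,1.57,.6,2)"
```

```text
0.20001152382474932
t=4.6 [0.5616 0.2458 0.1   ] [-3.141 -0.     1.568]
0.007 -0.008 0.292 0 0 -0.001 0.6; 0.007 -0.008 0.292 0 0 -0.001 0.6; 0.007 -0.008 0.392 0 0 -0.001 0.6; 0.007 -0.008 0.392 0 0 -0.001 0.6; 0.007 -0.008 0.392 0 0 -0.001 0.6
```

View pics/m1.png

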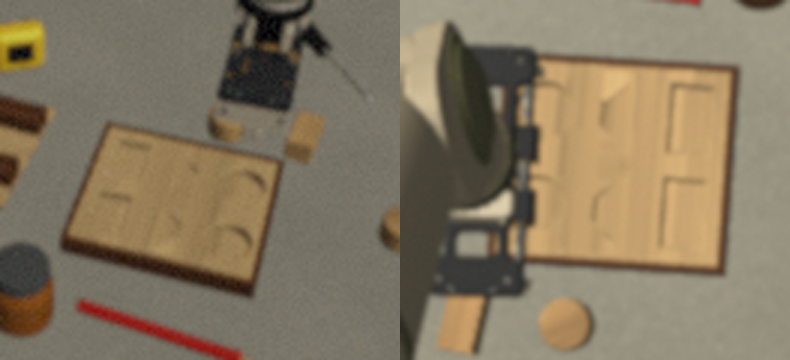

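The grasp missed: the gripper is empty (opening 0.2), and the foot still stands near (381,226) in the scene view. I'll check the geometry.

```bash
python3 - <<'E'
from h import *
s=cv2.imread("pics/scene0.png");s1=cv2.imread("pics/s1.png");t1=cv2.imread("pics/t1.png")
print("tips",proj("scene",[.5616,.2458,.075]),proj("top",[.5616,.2458,.075]),"foot",proj("scene",[.574,.4266,.03]))
for im in(s,s1):
  for c in blobs(im,(0,70,60),(30,255,255),(300,170,400,245),25): print("s",c.mean(0),plane("scene",c,.02).mean(0).round(4),np.ptp(c,axis=0))
for c in blobs(t1,(0,70,60),(30,255,255),(80,185,150,262),25): print("t",rect(plane("top",c,.015)))
im=t1.copy()
cv2.imwrite("pics/m2.png",np.hstack([crop(t1,60,120,260,280,2),crop(s1,280,100,400,260,2)[:320]]))
E
```

```text
tips [[331.43827747 200.22370779]] [[161.26830747 205.12754439]] foot [[384.73168487 223.40362719]]
s [383.83105 225.97253] [0.5762 0.426  0.02  ] [15.5 16. ]
s [319.3323  218.38225] [0.5974 0.2174 0.02  ] [44.5 51. ]
s [350.8656  195.12366] [0.4607 0.3069 0.02  ] [13.5 17.5]
s [325.68073 190.16566] [0.4599 0.2173 0.02  ] [13.   14.75]
s [383.90933 225.98077] [0.5762 0.4263 0.02  ] [15.25 16.  ]
s [319.3952  218.31631] [0.5971 0.2175 0.02  ] [44.5 51. ]
s [350.89392 195.08582] [0.4605 0.3069 0.02  ] [13.75 17.5 ]
s [324.24  191.665] [0.4692 0.2135 0.02  ] [11.5  12.75]
t (array([0.4552, 0.3075], dtype=float32), [55.3, 39.1], -0.161)
t (array([0.4833, 0.4185], dtype=float32), [123.2, 31.1], 1.188)
```

View pics/m2.png

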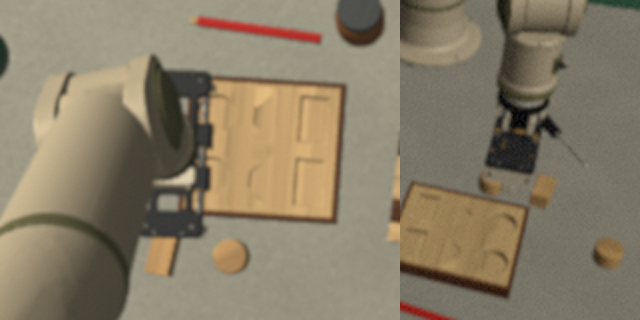

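```bash
python3 - <<'E'
from h import *
s1=cv2.imread("pics/s1.png");s0=cv2.imread("pics/scene0.png")
im=crop(s1,305,140,365,210,9)
for P,col in(((.5616,.2458,.1),(0,0,255)),((.5616,.2458,.075),(0,255,0)),((.5616,.2458,.159),(255,0,0))):
    q=(proj("scene",P)[0]-[305,140]+.5)*9; cv2.circle(im,tuple(int(v) for v in q),5,col,2)
cv2.imwrite("pics/m3.png",im[:600])
E
```

```text
(no output)
```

View pics/m3.png

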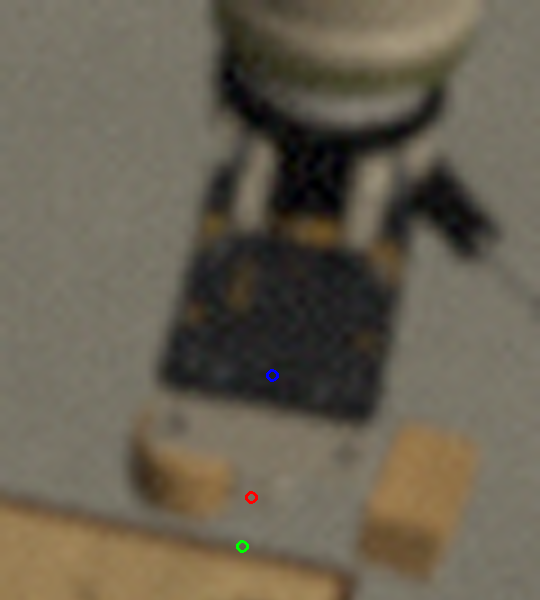

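The body base agrees with the calibration, but the fingers are hard to make out. I'll settle the fingertip height with a gentle touch on free bench.

```bash
python3 plan.py "(.55,.345,.1,1.57,.6,1),(.55,.345,.045,1.57,.6,1),(.55,.345,.03,1.57,.6,2)"
```

```text
t=4.6 [0.5616 0.2458 0.1   ] [-3.141 -0.     1.568]
0.413 -0.049 0 0 0 0 0.6; 0.826 -0.098 0 0 0 -0.001 0.6; 0.826 -0.098 0 0 0 -0.001 0.6; 0.826 -0.098 0.23 0 0 -0.001 0.6; 0.826 -0.098 0.459 0 0 -0.001 0.6; 0.826 -0.098 0.459 0 0 -0.001 0.6; 0.826 -0.098 0.584 0 0 -0.001 0.6; 0.826 -0.098 0.584 0 0 -0.001 0.6
0 0 0 0 0 0 0.6
```

Request:
step_arm(plan="0.413 -0.049 0 0 0 0 0.6; 0.826 -0.098 0 0 0 -0.001 0.6; 0.826 -0.098 0 0 0 -0.001 0.6; 0.826 -0.098 0.23 0 0 -0.001 0.6; 0.826 -0.098 0.459 0 0 -0.001 0.6; 0.826 -0.098 0.459 0 0 -0.001 0.6; 0.826 -0.098 0.584 0 0 -0.001 0.6; 0.826 -0.098 0.584 0 0 -0.001 0.6")

```text
clock: 5.58
tcp_pos: [0.5502, 0.3434, 0.0299]
tcp_rot: [-3.141, 0.0, 1.57]
ft_force: [-0.5, -0.2, -0.0]
opening: 0.199
gripper_force: 0.0
```

```bash
python3 - <<'E'
from h import *
s1=grab("scene","s2"); t=grab("top","t2"); st=readout.get_state(); p=st['tcp_pos']; print(p,st['ft_force'],st['opening'])
x0,y0=330,150
im=crop(s1,x0,y0,x0+70,y0+80,7)
for z,col in((0,(0,0,255)),(-.025,(0,255,0)),(.059,(255,0,0))):
    q=(proj("scene",p+[0,0,z])[0]-[x0,y0]+.5)*7; cv2.circle(im,tuple(int(v) for v in q),4,col,1)
cv2.imwrite("pics/m4.png",im)
E
```

```text
[0.55063019 0.34358915 0.03068111] [-0.3321128   0.07465659  0.84779163] 0.20311236396801216
```

View pics/m4.png

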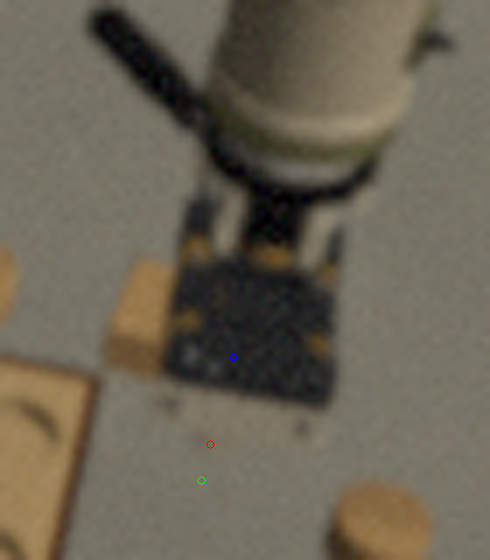

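```bash
python3 - <<'E'
from h import *
t=cv2.imread("pics/t2.png"); s=cv2.imread("pics/s2.png"); p=np.array([.5506,.3436,.0307])
outs=[]
for n,im in(("top",t),("scene",s)):
    c=proj(n,p)[0]; x0,y0=int(c[0])-50,int(c[1])-60
    o=crop(im,x0,y0,x0+100,y0+100,4)
    pts=[p+[sx*.094,sy*.0375,z] for z in(.059,) for sx,sy in((-1,-1),(-1,1),(1,1),(1,-1))]
    q=((proj(n,pts)-[x0,y0]+.5)*4).astype(int); cv2.polylines(o,[q[:,None]],True,(0,0,255),1)
    f=[p+[sx*.0093,sy*.0075,z] for sx in(-1,1) for sy in (-1,1) for z in(-.025,.059)]
    for a in range(0,8,2):
        q=((proj(n,f[a:a+2])-[x0,y0]+.5)*4).astype(int); cv2.line(o,q[0].tolist(),q[1].tolist(),(0,255,0),1)
    outs.append(o)
cv2.imwrite("pics/m5.png",np.hstack(outs))
E
```

```text
(no output)
```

View pics/m5.png

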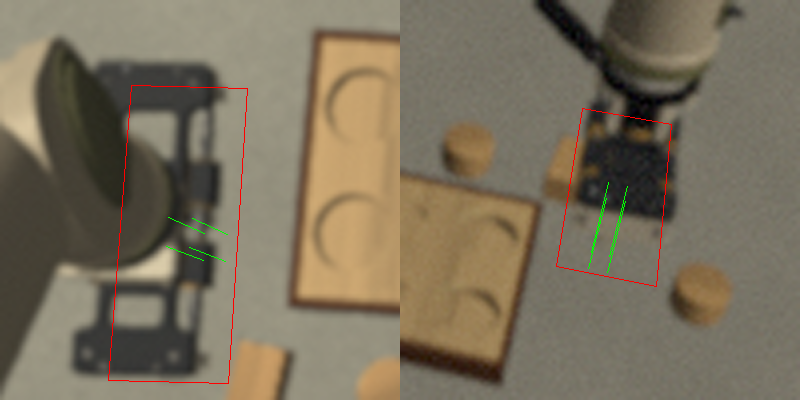

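The top and scene views both suggest the gripper sits well above its reading. I'll feel downward in small steps to find the bench.

Request:
step_arm(plan="0 0 0.02 0 0 0 0.6; 0 0 0.04 0 0 0 0.6; 0 0 0.06 0 0 0 0.6; 0 0 0.06 0 0 0 0.6")

```text
clock: 6.18
tcp_pos: [0.5503, 0.3435, 0.0228]
tcp_rot: [-3.141, 0.0, 1.57]
ft_force: [0.1, -0.4, 0.0]
opening: 0.2
gripper_force: 0.0
```

No contact at 0.023, where the tips should already be 2 mm into the bench. I'll keep feeling down in small steps.

Request:
step_arm(plan="0 0 0.02 0 0 0 0.6; 0 0 0.04 0 0 0 0.6; 0 0 0.06 0 0 0 0.6; 0 0 0.08 0 0 0 0.6; 0 0 0.08 0 0 0 0.6")

```text
clock: 6.8
tcp_pos: [0.5503, 0.3435, 0.0132]
tcp_rot: [-3.141, 0.0, 1.57]
ft_force: [-0.8, 0.3, 0.3]
opening: 0.197
gripper_force: 0.0
```

Request:
step_arm(plan="0 0 0.03 0 0 0 0.6; 0 0 0.06 0 0 0 0.6; 0 0 0.08 0 0 0 0.6; 0 0 0.08 0 0 0 0.6")

```text
clock: 7.3
tcp_pos: [0.5503, 0.3435, 0.0036]
tcp_rot: [-3.141, 0.0, 1.57]
ft_force: [0.6, -0.1, 0.1]
opening: 0.199
gripper_force: 0.0
```

```bash
python3 - <<'E'
from h import *
s1=grab("scene","s3"); st=readout.get_state(); p=st['tcp_pos']; print(p,st['ft_force'],st['qpos'])
t=grab("top","t3")
cv2.imwrite("pics/m6.png",np.hstack([crop(s1,325,140,385,220,7),crop(t,90,150,144,230,7)]))
E
```

```text
[0.55035157 0.34350929 0.00374581] [-0.28776693  0.40383805  0.43098348] [-0.77470326  0.78057169  0.20215638  1.92114444 -0.31673323  0.47064688
 -0.34692989]
```

View pics/m6.png

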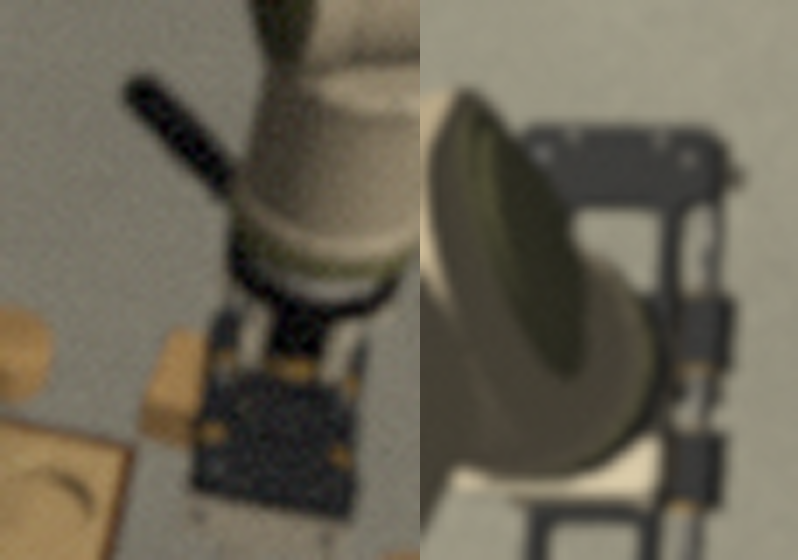

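Still no contact, so the z reading is biased by several centimetres. I'll continue carefully.

Request:
step_arm(plan="0 0 0.05 0 0 0 0.6; 0 0 0.1 0 0 0 0.6; 0 0 0.1 0 0 0 0.6")

```text
clock: 7.78
tcp_pos: [0.5501, 0.3434, -0.0088]
tcp_rot: [-3.141, 0.0, 1.57]
ft_force: [-0.6, 0.7, 0.2]
opening: 0.194
gripper_force: 0.0
```

Request:
step_arm(plan="0 0 0.03 0 0 0 0.6; 0 0 0.06 0 0 0 0.6; 0 0 0.06 0 0 0 0.6")

```text
clock: 8.15
tcp_pos: [0.5504, 0.3436, -0.0096]
tcp_rot: [3.141, -0.003, 1.569]
ft_force: [-14.7, -6.8, 61.1]
opening: 0.198
gripper_force: 30.7
```

Contact came at a read z of -0.009, so the tips are 9 mm ahead of the read TCP instead of 25 mm in effect. From here I'll use read z = tip height - 0.009. To check x and y, I'll squeeze the foot along two axes and then measure it again.

Request:
step_arm(plan="0 0 -0.2 0 0 0 0.6; 0 0 -0.5 0 0 0 -1; 0 0 -0.7 0 0 0 -1; 0 0 -0.7 0 0 0 -1", newtons=15)

```text
clock: 8.65
tcp_pos: [0.5514, 0.3442, 0.0705]
tcp_rot: [3.139, -0.002, 1.57]
ft_force: [-0.5, 0.8, -0.2]
opening: 0.472
gripper_force: 0.0
```

```bash
python3 plan.py "(.575,.426,.07,1.57,-1,2),(.575,.426,.007,1.57,-1,1),(.575,.426,.007,1.57,.3,6),(.575,.426,.007,1.57,-1,4)"
```

```text
t=8.7 [0.5514 0.3442 0.0705] [ 3.139e+00 -2.000e-03  1.570e+00]
0.341 0.098 0.002 0 0 0 -1; 0.682 0.196 0.004 0 0 0 -1; 0.682 0.196 0.004 0 0 0 -1; 0.682 0.196 0.004 0 0 0 -1; 0.682 0.196 0.266 0 0 0 -1; 0.682 0.196 0.529 0 0 0 -1; 0.682 0.196 0.529 0 0 0 -1; 0.682 0.196 0.529 0 0 0 0.3
0 0 0 0 0 0 0.3; 0 0 0 0 0 0 0.3; 0 0 0 0 0 0 0.3; 0 0 0 0 0 0 0.3; 0 0 0 0 0 0 0.3; 0 0 0 0 0 0 0.3; 0 0 0 0 0 0 -1; 0 0 0 0 0 0 -1
0 0 0 0 0 0 -1; 0 0 0 0 0 0 -1; 0 0 0 0 0 0 -1
```

Request:
step_arm(plan="0.341 0.098 0 0 0 0 -1; 0.682 0.196 0 0 0 0 -1; 0.682 0.196 0 0 0 0 -1; 0.682 0.196 0 0 0 0 -1; 0.682 0.196 0.266 0 0 0 -1; 0.682 0.196 0.53 0 0 0 -1; 0.682 0.196 0.53 0 0 0 -1")

```text
clock: 9.52
tcp_pos: [0.5725, 0.4226, 0.0026]
tcp_rot: [-3.138, 0.004, 1.568]
ft_force: [-0.1, -0.4, 1.2]
opening: 0.998
gripper_force: 0.0
```

Request:
step_arm(plan="0 0 0 0 0 0 0.3; 0 0 0 0 0 0 0.3; 0 0 0 0 0 0 0.3; 0 0 0 0 0 0 0.3; 0 0 0 0 0 0 0.3; 0 0 0 0 0 0 0.3; 0 0 0 0 0 0 0.3; 0 0 0 0 0 0 0.3")

```text
clock: 10.52
tcp_pos: [0.574, 0.4255, 0.0052]
tcp_rot: [3.142, -0.0, 1.57]
ft_force: [-0.5, 0.1, 3.3]
opening: 0.494
gripper_force: 15.0
```

```bash
python3 - <<'E'
from h import *
s=grab("scene","s4")
for im in (cv2.imread("pics/scene0.png"),s):
  for c in blobs(im,(0,70,60),(30,255,255),(360,200,405,245),10): print(c.mean(0),np.ptp(c,axis=0),plane("scene",c,.018).mean(0).round(4))
E
python3 plan.py "(.575,.426,.007,1.57,-1,1)"
```

```text
[383.83105 225.97253] [15.5 16. ] [0.5743 0.4263 0.018 ]
[388.48138 230.65692] [3.5 4.5] [0.591  0.4418 0.018 ]
[380.6346  230.70192] [8.75 7.5 ] [0.598  0.4174 0.018 ]
[394.66287 202.30302] [6.5  3.25] [0.4534 0.4573 0.018 ]
t=10.6 [0.574  0.4255 0.0052] [ 3.142 -0.     1.57 ]
0.004 0.008 -0.015 0 0 0 -1; 0.004 0.008 -0.015 0 0 0 -1
```

The foot is gripped (46 mm). I'll open, turn 90 degrees, squeeze again and measure the x and y bias.

Request:
step_arm(plan="0 0 -0.015 0 0 0 -1; 0 0 -0.015 0 0 0 -1; 0 0 -0.015 0 0 0 -1; 0 0 -0.015 0 0 0 -1; 0 0 -0.3 0 0 0 -1; 0.004 0.008 -0.35 0 0 -0.05 -1; 0.004 0.008 -0.35 0 0 -0.1 -1; 0.004 0.008 -0.35 0 0 -0.15 -1")

```text
clock: 11.58
tcp_pos: [0.575, 0.426, 0.0473]
tcp_rot: [3.141, 0.0, 2.046]
ft_force: [0.0, -1.0, -0.2]
opening: 1.002
gripper_force: 0.0
```

Request:
step_arm(plan="0 0 0 0 0 -0.05 -1; 0 0 0 0 0 -0.1 -1; 0 0 0 0 0 -0.15 -1; 0 0 0 0 0 -0.2 -1; 0 0 0 0 0 -0.25 -1; 0 0 0 0 0 -0.3 -1; 0 0 0 0 0 -0.35 -1; 0 0 0 0 0 -0.35 -1")

```text
clock: 12.58
tcp_pos: [0.5751, 0.4255, 0.0469]
tcp_rot: [3.142, -0.0, 3.139]
ft_force: [0.1, 0.6, 0.2]
opening: 1.002
gripper_force: 0.0
```

Request:
step_arm(plan="0 0 0.2 0 0 0 -1; 0 0 0.335 0 0 0 -1; 0 0 0.335 0 0 0 -1; 0 0 0.335 0 0 0 0.3; 0 0 0.335 0 0 0 0.3; 0 0 0.335 0 0 0 0.3; 0 0 0.335 0 0 0 0.3; 0 0 0.335 0 0 0 0.3")

```text
clock: 13.58
tcp_pos: [0.575, 0.4259, 0.007]
tcp_rot: [3.142, 0.0, 3.14]
ft_force: [-0.5, 0.0, 0.2]
opening: 0.511
gripper_force: 0.2
```

Request:
step_arm(plan="0 0 0 0 0 0 0.3; 0 0 0 0 0 0 0.3; 0 0 0 0 0 0 -1; 0 0 0 0 0 0 -1; 0 0 0 0 0 0 -1; 0 0 0 0 0 0 -1; 0 0 -0.5 0 0 0 -1; 0 0 -0.8 0 0 0 -1")

```text
clock: 14.58
tcp_pos: [0.5754, 0.4263, 0.1049]
tcp_rot: [3.141, 0.001, 3.141]
ft_force: [-0.7, 0.2, -0.3]
opening: 0.994
gripper_force: 0.0
```

```bash
python3 - <<'E'
from h import *
s=grab("scene","s5")
for im in (cv2.imread("pics/scene0.png"),s):
  for c in blobs(im,(0,70,60),(30,255,255),(360,205,415,250),30): print(c.mean(0),np.ptp(c,axis=0),plane("scene",c,.018).mean(0).round(4))
E
```

```text
[383.83105 225.97253] [15.5 16. ] [0.5743 0.4263 0.018 ]
[384.31458 226.31319] [15.25 16.25] [0.5754 0.4279 0.018 ]
```

The x and y bias is under 2 mm. I'll pick the foot and carry it to the nest.

```bash
python3 plan.py "(.575,.426,.007,3.14,-.35,1),(.575,.426,.007,3.14,.3,5),(.575,.426,.07,3.14,.3,1),(.5606,.2466,.07,3.106,.3,3)"
```

```text
t=14.6 [0.5771 0.4277 0.1097] [3.137 0.006 3.14 ]
0.009 -0.007 0.428 0 0 0 -0.35; 0.017 -0.014 0.856 0 0 0 -0.35; 0.017 -0.014 0.856 0 0 0 -0.35; 0.017 -0.014 0.856 0 0 0 0.3; 0.017 -0.014 0.856 0 0 0 0.3; 0.017 -0.014 0.856 0 0 0 0.3; 0.017 -0.014 0.856 0 0 0 0.3; 0.017 -0.014 0.856 0 0 0 0.3
0 0 0 0 0 0 0.3; 0 0 -0.262 0 0 0 0.3; 0 0 -0.525 0 0 0 0.3; 0 0 -0.525 0 0 0 0.3; 0.029 -0.374 -0.525 0 0 0.003 0.3; 0.059 -0.748 -0.525 0 0 0.005 0.3
0.023 -0.374 0 0 0 0.003 0.3; 0.046 -0.748 0 0 0 0.005 0.3; 0.046 -0.748 0 0 0 0.005 0.3; 0.046 -0.748 0 0 0 0.005 0.3; 0.046 -0.748 0 0 0 0.005 0.3
```

Request:
step_arm(plan="0 0 0.4 0 0 0 -0.35; 0 0 0.8 0 0 0 -0.35; 0 0 0.8 0 0 0 -0.35; 0 0 0.8 0 0 0 0.3; 0 0 0.8 0 0 0 0.3; 0 0 0.8 0 0 0 0.3; 0 0 0.8 0 0 0 0.3; 0 0 0.8 0 0 0 0.3", newtons=30)

```text
clock: 15.62
tcp_pos: [0.5758, 0.4267, 0.008]
tcp_rot: [3.14, 0.002, 3.141]
ft_force: [1.5, 1.2, 9.2]
opening: 0.489
gripper_force: 30.0
```

Request:
step_arm(plan="0 0 0 0 0 0 0.3; 0 0 -0.26 0 0 0 0.3; 0 0 -0.53 0 0 0 0.3; 0 0 -0.53 0 0 0 0.3; 0.029 -0.374 -0.53 0 0 0.003 0.3; 0.059 -0.748 -0.53 0 0 0.005 0.3; 0.059 -0.748 -0.53 0 0 0.005 0.3")

```text
clock: 16.5
tcp_pos: [0.5675, 0.3307, 0.0692]
tcp_rot: [-3.137, -0.002, 3.12]
ft_force: [1.2, 0.8, -0.2]
opening: 0.486
gripper_force: 30.0
```

Request:
step_arm(plan="0.023 -0.374 0 0 0 0.003 0.3; 0.046 -0.748 0 0 0 0.005 0.3; 0.046 -0.748 0 0 0 0.005 0.3; 0.046 -0.748 0 0 0 0.005 0.3; 0.046 -0.748 0 0 0 0.005 0.3")

```text
clock: 17.12
tcp_pos: [0.5606, 0.2483, 0.0702]
tcp_rot: [3.141, -0.0, 3.111]
ft_force: [-0.1, -0.7, -0.3]
opening: 0.487
gripper_force: 30.0
```

```bash
python3 plan.py "(.5606,.2466,.035,3.106,.3,1),(.5606,.2466,.02,3.106,.3,2),(.5606,.2466,.02,3.106,-.2,3)"
```

```text
t=17.1 [0.5606 0.2483 0.0702] [ 3.141 -0.     3.111]
-0.001 -0.014 0.293 0 0 0.002 0.3; -0.001 -0.014 0.293 0 0 0.002 0.3; -0.001 -0.014 0.418 0 0 0.002 0.3; -0.001 -0.014 0.418 0 0 0.002 0.3; -0.001 -0.014 0.418 0 0 0.002 0.3; -0.001 -0.014 0.418 0 0 0.002 -0.2; -0.001 -0.014 0.418 0 0 0.002 -0.2; -0.001 -0.014 0.418 0 0 0.002 -0.2
0 0 0 0 0 0 -0.2
```

Descend into the nest, then read the force.

Request:
step_arm(plan="0 -0.014 0.15 0 0 0.002 0.3; 0 -0.014 0.293 0 0 0.002 0.3; 0 -0.014 0.34 0 0 0.002 0.3; 0 -0.014 0.38 0 0 0.002 0.3; 0 -0.014 0.418 0 0 0.002 0.3; 0 -0.014 0.418 0 0 0.002 0.3")

```text
clock: 17.88
tcp_pos: [0.561, 0.2454, 0.0197]
tcp_rot: [3.141, 0.0, 3.103]
ft_force: [3.0, 2.7, -2.5]
opening: 0.49
gripper_force: 30.0
```

Request:
step_arm(plan="0 0 0 0 0 0 -0.2; 0 0 0 0 0 0 -0.2; 0 0 0 0 0 0 -0.2; 0 0 -0.2 0 0 0 -0.2; 0 0 -0.46 0 0 0 -0.2; 0 0 -0.46 0 0 0 -0.2; 0 0 -0.46 0 0 0 -0.2")

```text
clock: 18.75
tcp_pos: [0.5604, 0.2445, 0.0752]
tcp_rot: [-3.141, -0.0, 3.103]
ft_force: [-0.7, 0.1, 0.3]
opening: 0.601
gripper_force: 0.0
```

```bash
python3 plan.py "(.457,.307,.07,1.37,-.6,1),(.457,.307,.007,1.37,-.6,1),(.457,.307,.007,1.37,.3,5),(.457,.307,.007,1.37,-.6,3),(.457,.307,.045,1.37,-.6,1),(.457,.307,.045,2.94,-.6,1),(.457,.307,.007,2.94,-.4,1),(.457,.307,.007,2.94,.6,6),(.457,.307,.07,2.94,.6,2)"
python3 - <<'E'
from h import *
s=grab("scene","s6")
for c in blobs(s,(0,70,60),(30,255,255),(335,180,365,210),30): print(c.mean(0),plane("scene",c,.018).mean(0).round(4))
E
```

```text
t=18.8 [0.5604 0.2445 0.0752] [-3.141 -0.     3.103]
0.08 0.044 0.004 0 0 0.05 -0.6; 0.16 0.089 0.008 0 0 0.1 -0.6; 0.24 0.133 0.012 0 0 0.15 -0.6; 0.32 0.177 0.016 0 0 0.201 -0.6; 0.401 0.221 0.02 0 0 0.251 -0.6; 0.481 0.266 0.024 0 0 0.301 -0.6; 0.561 0.31 0.028 0 0 0.351 -0.6; 0.641 0.354 0.032 0 0 0.401 -0.6
0.067 -0.063 0.004 0 0 0.05 -0.6; 0.133 -0.125 0.008 0 0 0.1 -0.6; 0.2 -0.188 0.012 0 0 0.15 -0.6; 0.2 -0.188 0.012 0 0 0.15 -0.6; 0.2 -0.188 0.274 0 0 0.15 -0.6; 0.2 -0.188 0.537 0 0 0.15 -0.6; 0.2 -0.188 0.537 0 0 0.15 -0.6; 0.2 -0.188 0.537 0 0 0.15 0.3
0 0 0 0 0 0 0.3; 0 0 0 0 0 0 0.3; 0 0 0 0 0 0 0.3; 0 0 0 0 0 0 0.3; 0 0 0 0 0 0 0.3; 0 0 0 0 0 0 -0.6; 0 0 0 0 0 0 -0.6; 0 0 0 0 0 0 -0.6
0 0 0 0 0 0 -0.6; 0 0 -0.317 0 0 0 -0.6; 0 0 -0.317 0 0 0 -0.6; 0 0 -0.317 0 0 -0.05 -0.6; 0 0 -0.317 0 0 -0.1 -0.6; 0 0 -0.317 0 0 -0.15 -0.6; 0 0 -0.317 0 0 -0.2 -0.6; 0 0 -0.317 0 0 -0.25 -0.6
0 0 0 0 0 -0.05 -0.6; 0 0 0 0 0 -0.1 -0.6; 0 0 0 0 0 -0.15 -0.6; 0 0 0 0 0 -0.2 -0.6; 0 0 0 0 0 -0.25 -0.6; 0 0 0 0 0 -0.25 -0.6; 0 0 0.317 0 0 -0.25 -0.4; 0 0 0.317 0 0 -0.25 -0.4
0 0 0 0 0 0 0.6; 0 0 0 0 0 0 0.6; 0 0 0 0 0 0 0.6; 0 0 0 0 0 0 0.6; 0 0 0 0 0 0 0.6; 0 0 0 0 0 0 0.6; 0 0 0 0 0 0 0.6; 0 0 -0.262 0 0 0 0.6
0 0 -0.263 0 0 0 0.6; 0 0 -0.263 0 0 0 0.6; 0 0 -0.263 0 0 0 0.6
[338.68054 205.63095] [0.5224 0.2722 0.018 ]
[351.19275 193.81192] [0.4514 0.3073 0.018 ]
```

Request:
step_arm(plan="0.08 0.044 0.004 0 0 0.05 -0.6; 0.16 0.089 0.008 0 0 0.1 -0.6; 0.24 0.133 0.012 0 0 0.15 -0.6; 0.32 0.177 0.016 0 0 0.201 -0.6; 0.401 0.221 0.02 0 0 0.251 -0.6; 0.481 0.266 0.024 0 0 0.301 -0.6; 0.561 0.31 0.028 0 0 0.351 -0.6; 0.641 0.354 0.032 0 0 0.401 -0.6", newtons=12)

```text
clock: 19.8
tcp_pos: [0.4846, 0.29, 0.0706]
tcp_rot: [-3.14, 0.001, 1.838]
ft_force: [0.0, -0.4, 0.6]
opening: 0.797
gripper_force: 0.0
```

Request:
step_arm(plan="0.067 -0.063 0.004 0 0 0.05 -0.6; 0.133 -0.125 0.008 0 0 0.1 -0.6; 0.2 -0.188 0.012 0 0 0.15 -0.6; 0.2 -0.188 0.012 0 0 0.15 -0.6; 0.2 -0.188 0.274 0 0 0.15 -0.6; 0.2 -0.188 0.537 0 0 0.15 -0.6; 0.2 -0.188 0.537 0 0 0.15 -0.6")

```text
clock: 20.68
tcp_pos: [0.4566, 0.3059, 0.0053]
tcp_rot: [-3.139, 0.003, 1.374]
ft_force: [-0.6, 0.6, 0.3]
opening: 0.797
gripper_force: 0.0
```

Request:
step_arm(plan="0 0 0 0 0 0 0.1; 0 0 0 0 0 0 0.1; 0 0 0 0 0 0 0.1; 0 0 0 0 0 0 0.1; 0 0 0 0 0 0 0.1")

```text
clock: 21.3
tcp_pos: [0.4579, 0.3076, 0.0082]
tcp_rot: [3.14, -0.001, 1.372]
ft_force: [0.2, -1.4, 7.1]
opening: 0.6
gripper_force: 12.0
```

```bash
python3 plan.py "(.457,.307,.007,1.37,-.6,3),(.457,.307,.045,1.37,-.6,1),(.457,.307,.045,2.94,-.6,2),(.457,.307,.007,2.94,-.4,1)"
```

```text
t=21.3 [0.4579 0.3076 0.0082] [ 3.140e+00 -1.000e-03  1.372e+00]
-0.006 -0.006 0.01 0 0 0.001 -0.6; -0.006 -0.006 0.01 0 0 0.001 -0.6; -0.006 -0.006 0.01 0 0 0.001 -0.6; -0.006 -0.006 0.01 0 0 0.001 -0.6; -0.006 -0.006 -0.306 0 0 0.001 -0.6; -0.006 -0.006 -0.306 0 0 0.001 -0.6; -0.006 -0.006 -0.306 0 0 -0.049 -0.6; -0.006 -0.006 -0.306 0 0 -0.099 -0.6
0 0 0 0 0 -0.05 -0.6; 0 0 0 0 0 -0.1 -0.6; 0 0 0 0 0 -0.15 -0.6; 0 0 0 0 0 -0.2 -0.6; 0 0 0 0 0 -0.25 -0.6; 0 0 0 0 0 -0.3 -0.6; 0 0 0 0 0 -0.35 -0.6; 0 0 0 0 0 -0.4 -0.6
0 0 0 0 0 0 -0.6; 0 0 0 0 0 0 -0.6; 0 0 0.317 0 0 0 -0.4; 0 0 0.317 0 0 0 -0.4
```

Request:
step_arm(plan="0 0 0 0 0 0 -0.6; 0 0 0 0 0 0 -0.6; 0 0 0 0 0 0 -0.6; 0 0 -0.15 0 0 0 -0.6; 0 0 -0.317 0 0 0 -0.6; 0 0 -0.317 0 0 0 -0.6; 0 0 -0.317 0 0 -0.05 -0.6; 0 0 -0.317 0 0 -0.1 -0.6")

```text
clock: 22.3
tcp_pos: [0.4569, 0.3073, 0.0445]
tcp_rot: [-3.141, 0.0, 1.692]
ft_force: [-0.4, 0.1, -0.1]
opening: 0.802
gripper_force: 0.0
```

Request:
step_arm(plan="0 0 0 0 0 -0.05 -0.6; 0 0 0 0 0 -0.1 -0.6; 0 0 0 0 0 -0.15 -0.6; 0 0 0 0 0 -0.2 -0.6; 0 0 0 0 0 -0.25 -0.6; 0 0 0 0 0 -0.3 -0.6; 0 0 0 0 0 -0.35 -0.6; 0 0 0 0 0 -0.4 -0.6")

```text
clock: 23.3
tcp_pos: [0.4568, 0.3073, 0.0444]
tcp_rot: [-3.142, -0.001, 2.948]
ft_force: [-0.2, -0.1, -0.6]
opening: 0.801
gripper_force: 0.0
```

Request:
step_arm(plan="0 0 0 0 0 0 -0.6; 0 0 0.317 0 0 0 -0.4; 0 0 0.317 0 0 0 -0.4; 0 0 0.317 0 0 0 0.6; 0 0 0.317 0 0 0 0.6; 0 0 0.317 0 0 0 0.6; 0 0 0.317 0 0 0 0.6; 0 0 0.317 0 0 0 0.6", newtons=30)

```text
clock: 24.3
tcp_pos: [0.4575, 0.3074, 0.0078]
tcp_rot: [3.141, 0.001, 2.942]
ft_force: [-1.1, -0.1, 7.2]
opening: 0.341
gripper_force: 30.0
```

Request:
step_arm(plan="0 0 0 0 0 0 0.6; 0 0 0 0 0 0 0.6; 0 0 -0.26 0 0 0 0.6; 0 0 -0.53 0 0 0 0.6; 0 0 -0.53 0 0 0 0.6; 0 0 -0.53 0 0 0 0.6")

```text
clock: 25.05
tcp_pos: [0.4572, 0.307, 0.0704]
tcp_rot: [-3.141, -0.0, 2.942]
ft_force: [-0.0, 0.1, -1.0]
opening: 0.341
gripper_force: 30.0
```

```bash
python3 plan.py "(.457,.307,.07,2.94,.6,1),(.5558,.1146,.075,3.106,.6,3),(.5558,.1146,.035,3.106,.6,0),(.5558,.1146,.02,3.106,.6,2)"
```

```text
t=25.1 [0.4572 0.307  0.0704] [-3.141 -0.     2.942]
0.001 -0.001 0.004 0 0 0.001 0.6; 0.001 -0.001 0.004 0 0 0.001 0.6; -0.28 -0.353 -0.007 0 0 -0.012 0.6; -0.561 -0.705 -0.017 0 0 -0.026 0.6
-0.252 -0.374 -0.01 0 0 -0.013 0.6; -0.504 -0.747 -0.021 0 0 -0.026 0.6; -0.504 -0.747 -0.021 0 0 -0.026 0.6; -0.504 -0.747 -0.021 0 0 -0.026 0.6; -0.504 -0.747 -0.021 0 0 -0.026 0.6; -0.504 -0.747 0.313 0 0 -0.026 0.6; -0.504 -0.747 0.438 0 0 -0.026 0.6; -0.504 -0.747 0.438 0 0 -0.026 0.6
0 0 0 0 0 0 0.6
```

Request:
step_arm(plan="-0.28 -0.353 -0.007 0 0 -0.012 0.6; -0.561 -0.705 -0.017 0 0 -0.026 0.6; -0.561 -0.705 -0.017 0 0 -0.026 0.6")

```text
clock: 25.42
tcp_pos: [0.5079, 0.2056, 0.0715]
tcp_rot: [-3.138, -0.001, 3.017]
ft_force: [-1.0, 0.6, 0.6]
opening: 0.341
gripper_force: 30.0
```

Request:
step_arm(plan="-0.252 -0.374 -0.01 0 0 -0.013 0.6; -0.504 -0.747 -0.021 0 0 -0.026 0.6; -0.504 -0.747 -0.021 0 0 -0.026 0.6; -0.504 -0.747 -0.021 0 0 -0.026 0.6; -0.504 -0.747 -0.021 0 0 -0.026 0.6")

```text
clock: 26.05
tcp_pos: [0.5552, 0.1168, 0.0749]
tcp_rot: [3.141, -0.001, 3.108]
ft_force: [-0.0, 0.2, -0.4]
opening: 0.341
gripper_force: 30.0
```

```bash
python3 plan.py "(.5558,.1146,.035,3.106,.6,0),(.5558,.1146,.027,3.106,.6,0),(.5558,.1146,.02,3.106,.6,2)"
```

```text
t=26.1 [0.5552 0.1168 0.0749] [ 3.141e+00 -1.000e-03  3.108e+00]
-0.005 -0.018 0.333 0 0 0.001 0.6; -0.005 -0.018 0.4 0 0 0.001 0.6; -0.005 -0.018 0.458 0 0 0.001 0.6; -0.005 -0.018 0.458 0 0 0.001 0.6; -0.005 -0.018 0.458 0 0 0.001 0.6
```

Request:
step_arm(plan="-0.005 -0.018 0.17 0 0 0.001 0.6; -0.005 -0.018 0.333 0 0 0.001 0.6; -0.005 -0.018 0.38 0 0 0.001 0.6; -0.005 -0.018 0.42 0 0 0.001 0.6; -0.005 -0.018 0.458 0 0 0.001 0.6; -0.005 -0.018 0.458 0 0 0.001 0.6")

```text
clock: 26.8
tcp_pos: [0.5567, 0.1128, 0.0205]
tcp_rot: [-3.142, 0.0, 3.103]
ft_force: [-0.1, -0.4, 0.1]
opening: 0.34
gripper_force: 30.0
```

Request:
step_arm(plan="0 0 0 0 0 0 0.1; 0 0 0 0 0 0 0.1; 0 0 0 0 0 0 0.1; 0 0 -0.2 0 0 0 -0.2; 0 0 -0.5 0 0 0 -0.2; 0 0 -0.5 0 0 0 -0.2; 0 0 -0.5 0 0 0 -0.2")

```text
clock: 27.68
tcp_pos: [0.5566, 0.1125, 0.0803]
tcp_rot: [-3.142, 0.0, 3.103]
ft_force: [-1.0, 0.3, 0.1]
opening: 0.598
gripper_force: 0.0
```

```bash
python3 - <<'E'
from h import *
s=grab("scene","s7"); t=grab("top","t7")
for c in blobs(s,(0,70,60),(30,255,255),(300,165,400,245),30): print(c.mean(0),np.ptp(c,axis=0),plane("scene",c,.018).mean(0).round(4))
for c in blobs(t,(0,70,60),(30,255,255),(145,233,200,275),30): print(c.mean(0),rect(plane("top",c,.015)))
cv2.imwrite("pics/m7.png",np.hstack([crop(s,250,170,380,250,4)[:320],crop(t,140,145,240,225,4)[:320]])[:,:800])
E
python3 plan.py "(.457,.2165,.08,3.14,-.35,2),(.457,.2165,.007,3.14,-.35,1)"
```

```text
[319.3418  218.35248] [44.25 51.  ] [0.5954 0.2173 0.018 ]
[325.69666 190.07774] [13.  14.5] [0.4573 0.2172 0.018 ]
[194.77701 265.4556 ] (array([0.4091, 0.1598], dtype=float32), [54.1, 24.5], -0.351)
[174.56891 247.63597] (array([0.4565, 0.2167], dtype=float32), [48.7, 46.9], -1.543)
[188.8059  239.29268] (array([0.4752, 0.1797], dtype=float32), [44.0, 20.7], 0.047)
t=27.8 [0.5562 0.1125 0.0796] [-3.141e+00 -1.000e-03  3.103e+00]
0.286 0.278 -0.001 0 0 -0.004 -0.35; 0.573 0.556 -0.002 0 0 -0.008 -0.35; 0.859 0.834 -0.003 0 0 -0.012 -0.35; 0.859 0.834 -0.003 0 0 -0.012 -0.35; 0.859 0.834 -0.003 0 0 -0.012 -0.35; 0.859 0.834 0.301 0 0 -0.012 -0.35; 0.859 0.834 0.605 0 0 -0.012 -0.35; 0.859 0.834 0.605 0 0 -0.012 -0.35
```

View pics/m7.png

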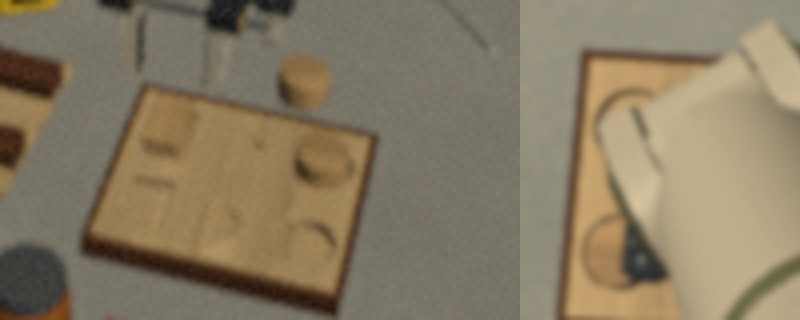

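The foot and the cleat are seated in their nests (scene crop, (322,160) and (170,130)). The second foot hasn't moved, so I'll pick it next.

Request:
step_arm(plan="0.286 0.278 0 0 0 -0.004 -0.35; 0.573 0.556 0 0 0 -0.008 -0.35; 0.859 0.834 0 0 0 -0.012 -0.35; 0.859 0.834 0 0 0 -0.012 -0.35; 0.859 0.834 0 0 0 -0.012 -0.35; 0.859 0.834 0.301 0 0 -0.012 -0.35; 0.859 0.834 0.605 0 0 -0.012 -0.35; 0.859 0.834 0.605 0 0 -0.012 -0.35")

```text
clock: 28.78
tcp_pos: [0.4571, 0.2149, 0.0057]
tcp_rot: [-3.139, -0.003, 3.139]
ft_force: [-0.1, 0.8, 0.0]
opening: 0.676
gripper_force: 0.0
```

Request:
step_arm(plan="0 0 0 0 0 0 0.3; 0 0 0 0 0 0 0.3; 0 0 0 0 0 0 0.3; 0 0 0 0 0 0 0.3; 0 0 0 0 0 0 0.3; 0 0 -0.3 0 0 0 0.3; 0 0 -0.57 0 0 0 0.3; 0 0 -0.57 0 0 0 0.3")

```text
clock: 29.78
tcp_pos: [0.4588, 0.2172, 0.0786]
tcp_rot: [3.139, 0.004, 3.14]
ft_force: [0.7, 0.4, -1.5]
opening: 0.485
gripper_force: 30.0
```

```bash
python3 plan.py "(.6466,.2436,.075,3.106,.3,3)"
```

```text
t=29.8 [0.4588 0.2172 0.0786] [3.139 0.004 3.14 ]
-0.391 0.056 0.008 0 0 0.003 0.3; -0.782 0.111 0.015 0 0 0.005 0.3
-0.39 0.062 0.008 0 0 0.003 0.3; -0.78 0.124 0.015 0 0 0.005 0.3; -0.78 0.124 0.015 0 0 0.005 0.3; -0.78 0.124 0.015 0 0 0.005 0.3; -0.78 0.124 0.015 0 0 0.005 0.3
```

Request:
step_arm(plan="-0.391 0.056 0 0 0 0.003 0.3; -0.782 0.111 0 0 0 0.005 0.3; -0.782 0.111 0 0 0 0.005 0.3")

```text
clock: 30.15
tcp_pos: [0.5545, 0.23, 0.0754]
tcp_rot: [3.141, 0.002, 3.122]
ft_force: [-0.8, -0.4, -1.1]
opening: 0.486
gripper_force: 30.0
```

Request:
step_arm(plan="-0.39 0.062 0 0 0 0.003 0.3; -0.78 0.124 0 0 0 0.005 0.3; -0.78 0.124 0 0 0 0.005 0.3; -0.78 0.124 0 0 0 0.005 0.3; -0.78 0.124 0 0 0 0.005 0.3")

```text
clock: 30.78
tcp_pos: [0.6435, 0.2433, 0.0759]
tcp_rot: [-3.141, -0.001, 3.11]
ft_force: [-0.2, 0.5, -1.2]
opening: 0.489
gripper_force: 30.0
```

```bash
python3 plan.py "(.6466,.2436,.035,3.106,.3,0),(.6466,.2436,.027,3.106,.3,0),(.6466,.2436,.02,3.106,.3,2)"
```

```text
t=30.8 [0.6435 0.2433 0.0759] [-3.141e+00 -1.000e-03  3.110e+00]
-0.026 0.004 0.341 0 0 0.001 0.3; -0.026 0.004 0.408 0 0 0.001 0.3; -0.026 0.004 0.466 0 0 0.001 0.3; -0.026 0.004 0.466 0 0 0.001 0.3; -0.026 0.004 0.466 0 0 0.001 0.3
```

Request:
step_arm(plan="-0.022 0.004 0.17 0 0 0.001 0.3; -0.022 0.004 0.341 0 0 0.001 0.3; -0.022 0.004 0.38 0 0 0.001 0.3; -0.022 0.004 0.42 0 0 0.001 0.3; -0.022 0.004 0.466 0 0 0.001 0.3; -0.022 0.004 0.466 0 0 0.001 0.3")

```text
clock: 31.52
tcp_pos: [0.6477, 0.2437, 0.0201]
tcp_rot: [-3.142, -0.0, 3.106]
ft_force: [0.4, -0.2, -0.9]
opening: 0.486
gripper_force: 30.0
```

The foot went in with no resistance. I'll release it and go to pile B.

Request:
step_arm(plan="0 0 0 0 0 0 -0.1; 0 0 0 0 0 0 -0.1; 0 0 0 0 0 0 -0.1; 0 0 -0.3 0 0 0 -0.1; 0 0 -0.7 0 0 0 -0.1; 0 0 -0.7 0 0 0 -0.1; 0 0 -0.7 0 0 0 -0.1")

```text
clock: 32.4
tcp_pos: [0.6478, 0.2434, 0.1043]
tcp_rot: [-3.141, 0.0, 3.106]
ft_force: [-0.6, -0.6, -0.2]
opening: 0.55
gripper_force: 0.0
```

```bash
python3 plan.py "(.5555,-.3263,.11,2.74,-.35,1),(.5555,-.3263,.06,2.74,-.35,1),(.5555,-.3263,.03,2.74,-.35,2)"
```

```text
t=32.4 [0.6478 0.2434 0.1043] [-3.141  0.     3.106]
0.054 -0.434 -0.004 0 0 0.011 -0.35; 0.109 -0.868 -0.009 0 0 0.021 -0.35
0.025 -0.436 -0.004 0 0 0.011 -0.35; 0.051 -0.873 -0.009 0 0 0.021 -0.35
-0.004 -0.437 -0.004 0 0 0.011 -0.35; -0.007 -0.874 -0.009 0 0 0.021 -0.35
-0.033 -0.436 -0.004 0 0 0.011 -0.35; -0.065 -0.872 -0.009 0 0 0.021 -0.35
-0.062 -0.433 -0.004 0 0 0.011 -0.35; -0.123 -0.866 -0.009 0 0 0.021 -0.35
-0.09 -0.428 -0.004 0 0 0.011 -0.35; -0.09 -0.428 -0.004 0 0 0.011 -0.35; -0.09 -0.428 0.412 0 0 0.011 -0.35; -0.09 -0.428 0.412 0 0 0.011 -0.35; -0.09 -0.428 0.662 0 0 0.011 -0.35; -0.09 -0.428 0.662 0 0 0.011 -0.35; -0.09 -0.428 0.662 0 0 0.011 -0.35
```

Request:
step_arm(plan="0.054 -0.434 -0.004 0 0 0.011 -0.35; 0.109 -0.868 -0.009 0 0 0.021 -0.35; 0.109 -0.868 -0.009 0 0 0.021 -0.35")

```text
clock: 32.78
tcp_pos: [0.6299, 0.1339, 0.1038]
tcp_rot: [-3.137, -0.003, 3.034]
ft_force: [0.1, 0.6, -0.5]
opening: 0.675
gripper_force: 0.0
```

Request:
step_arm(plan="0.025 -0.436 -0.004 0 0 0.011 -0.35; 0.051 -0.873 -0.009 0 0 0.021 -0.35; 0.051 -0.873 -0.009 0 0 0.021 -0.35")

```text
clock: 33.15
tcp_pos: [0.6132, 0.0318, 0.1053]
tcp_rot: [-3.139, -0.002, 2.968]
ft_force: [0.9, 0.2, -0.2]
opening: 0.675
gripper_force: 0.0
```

Request:
step_arm(plan="-0.004 -0.437 -0.004 0 0 0.011 -0.35; -0.007 -0.874 -0.009 0 0 0.021 -0.35; -0.007 -0.874 -0.009 0 0 0.021 -0.35")

```text
clock: 33.52
tcp_pos: [0.5968, -0.0708, 0.1066]
tcp_rot: [-3.14, -0.002, 2.903]
ft_force: [-0.7, 0.9, 0.7]
opening: 0.674
gripper_force: 0.0
```

Request:
step_arm(plan="-0.033 -0.436 -0.004 0 0 0.011 -0.35; -0.065 -0.872 -0.009 0 0 0.021 -0.35; -0.065 -0.872 -0.009 0 0 0.021 -0.35")

```text
clock: 33.9
tcp_pos: [0.5805, -0.1737, 0.1078]
tcp_rot: [-3.14, -0.001, 2.837]
ft_force: [-0.2, 1.1, 0.4]
opening: 0.678
gripper_force: 0.0
```

Request:
step_arm(plan="-0.062 -0.433 -0.004 0 0 0.011 -0.35; -0.123 -0.866 -0.009 0 0 0.021 -0.35; -0.2 -1 -0.009 0 0 0.025 -0.35; -0.2 -1 -0.009 0 0 0.025 -0.35")

```text
clock: 34.4
tcp_pos: [0.5697, -0.2914, 0.1092]
tcp_rot: [3.141, 0.0, 2.764]
ft_force: [0.4, 0.2, -0.6]
opening: 0.675
gripper_force: 0.0
```

```bash
python3 - <<'E'
from h import *
t=grab("top","t8")
m=blobs(t,(0,70,60),(30,255,255),(145,150,240,237),60)
for c in m: print(c.mean(0),rect(plane("top",c,.023)))
cv2.imwrite("pics/m8.png",crop(t,140,145,290,250,5)[:520,:750])
E
python3 plan.py "(.5555,-.3263,.06,2.74,-.35,1),(.5555,-.3263,.03,2.74,-.35,2)"
```

```text
[190.84724 194.1803 ] (array([0.6012, 0.179 ], dtype=float32), [211.7, 189.7], 1.535)
t=34.5 [ 0.5697 -0.29    0.1092] [ 3.14  -0.     2.766]
0 -0.162 0.205 0 0 0.004 -0.35; -0.001 -0.325 0.41 0 0 0.008 -0.35; -0.001 -0.325 0.41 0 0 0.008 -0.35; -0.001 -0.325 0.66 0 0 0.008 -0.35; -0.001 -0.325 0.66 0 0 0.008 -0.35; -0.001 -0.325 0.66 0 0 0.008 -0.35
```

View pics/m8.png

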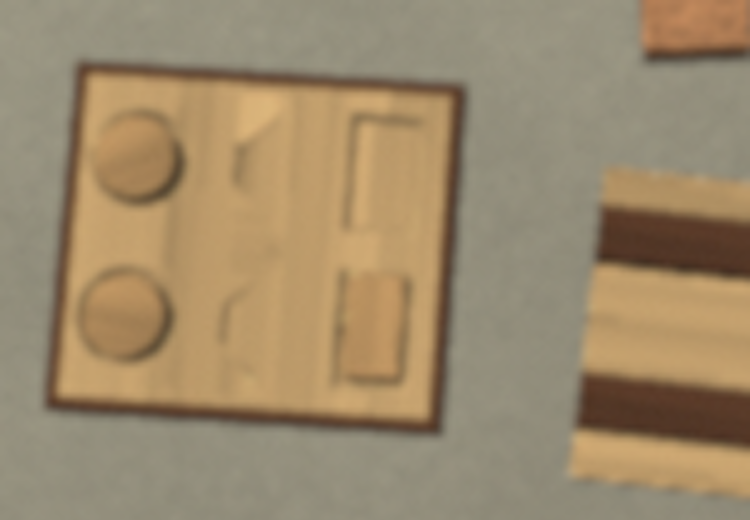

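All three parts sit in their nests: feet at (137,157) and (125,313), cleat at (375,327) in the crop. Now the slats.

Request:
step_arm(plan="0 -0.162 0.2 0 0 0.004 -0.35; 0 -0.325 0.41 0 0 0.008 -0.35; 0 -0.325 0.41 0 0 0.008 -0.35; 0 -0.325 0.54 0 0 0.008 -0.35; 0 -0.325 0.66 0 0 0.008 -0.35; 0 -0.325 0.66 0 0 0.008 -0.35", newtons=35)

```text
clock: 35.2
tcp_pos: [0.554, -0.3274, 0.0294]
tcp_rot: [3.141, -0.002, 2.74]
ft_force: [0.3, 0.2, -0.1]
opening: 0.672
gripper_force: 0.0
```

Request:
step_arm(plan="0 0 0 0 0 0 0.7; 0 0 0 0 0 0 0.7; 0 0 0 0 0 0 0.7; 0 0 0 0 0 0 0.7; 0 0 0 0 0 0 0.7; 0 0 0 0 0 0 0.7; 0 0 -0.3 0 0 0 0.7; 0 0 -0.4 0 0 0 0.7")

```text
clock: 36.2
tcp_pos: [0.555, -0.329, 0.0799]
tcp_rot: [-3.142, 0.002, 2.738]
ft_force: [-1.0, -1.0, -0.8]
opening: 0.317
gripper_force: 34.9
```

```bash
python3 - <<'E'
from h import *
s=grab("scene","s9")
for c in blobs(s,(0,100,60),(25,255,255),(140,120,225,200)): print("pileS",cv2.approxPolyDP(c[:,None],1.5,True)[:,0].round(1).tolist())
E
python3 plan.py "(.5617,-.0384,.08,3.05,.7,3)"
```

```text
pileS [[224.39999389648438, 175.10000610351562], [220.60000610351562, 178.10000610351562], [216.60000610351562, 189.89999389648438], [210.89999389648438, 191.89999389648438], [209.39999389648438, 199.39999389648438], [211.89999389648438, 199.39999389648438], [210.10000610351562, 196.10000610351562], [224.39999389648438, 199.39999389648438], [224.39999389648438, 183.10000610351562], [220.89999389648438, 181.89999389648438], [224.39999389648438, 180.60000610351562]]
pileS [[192.10000610351562, 166.89999389648438], [186.10000610351562, 165.10000610351562], [159.10000610351562, 183.60000610351562], [158.89999389648438, 190.89999389648438], [164.10000610351562, 194.89999389648438], [191.89999389648438, 173.89999389648438]]
pileS [[169.60000610351562, 148.60000610351562], [167.10000610351562, 150.89999389648438], [168.89999389648438, 158.39999389648438], [166.10000610351562, 161.60000610351562], [161.39999389648438, 151.60000610351562], [150.10000610351562, 158.10000610351562], [150.39999389648438, 168.10000610351562], [157.89999389648438, 178.10000610351562], [172.89999389648438, 168.10000610351562], [169.89999389648438, 152.10000610351562], [171.60000610351562, 149.89999389648438]]
t=36.2 [ 0.5552 -0.3292  0.0807] [-3.141e+00  3.000e-03  2.738e+00]
0.15 0.375 0.001 0 0 -0.017 0.7; 0.3 0.75 0.002 0 0 -0.033 0.7
0.11 0.389 0.001 0 0 -0.017 0.7; 0.221 0.777 0.002 0 0 -0.033 0.7
0.07 0.398 0.001 0 0 -0.017 0.7; 0.139 0.796 0.002 0 0 -0.033 0.7; 0.139 0.796 0.002 0 0 -0.033 0.7; 0.139 0.796 0.002 0 0 -0.033 0.7; 0.139 0.796 0.002 0 0 -0.033 0.7
```

One slat is gripped (29.5 mm), and the pile is lower by one layer.

Request:
step_arm(plan="0.15 0.375 0 0 0 -0.017 0.7; 0.3 0.75 0 0 0 -0.033 0.7; 0.3 0.75 0 0 0 -0.033 0.7")

```text
clock: 36.62
tcp_pos: [0.5567, -0.2271, 0.0779]
tcp_rot: [3.139, -0.001, 2.849]
ft_force: [0.0, -0.6, 0.4]
opening: 0.317
gripper_force: 34.9
```

Request:
step_arm(plan="0.11 0.389 0 0 0 -0.017 0.7; 0.221 0.777 0 0 0 -0.033 0.7; 0.221 0.777 0 0 0 -0.033 0.7")

```text
clock: 37.0
tcp_pos: [0.5589, -0.1313, 0.078]
tcp_rot: [3.14, -0.001, 2.951]
ft_force: [-0.2, -0.5, 0.1]
opening: 0.318
gripper_force: 34.9
```

Request:
step_arm(plan="0.07 0.398 0 0 0 -0.017 0.7; 0.139 0.796 0 0 0 -0.033 0.7; 0.139 0.796 0 0 0 -0.033 0.7; 0.139 0.796 0 0 0 -0.033 0.7; 0.139 0.796 0 0 0 -0.033 0.7")

```text
clock: 37.62
tcp_pos: [0.5607, -0.0402, 0.0782]
tcp_rot: [-3.141, -0.0, 3.046]
ft_force: [-0.5, -0.7, -1.2]
opening: 0.318
gripper_force: 34.9
```

```bash
python3 plan.py "(.5617,-.0384,.045,3.055,.7,0),(.5617,-.0384,.029,3.055,.7,2)"
```

```text
t=37.6 [ 0.5607 -0.0402  0.0782] [-3.141 -0.     3.046]
-0.007 0.016 0.277 0 0 -0.003 0.7; -0.007 0.016 0.41 0 0 -0.003 0.7; -0.007 0.016 0.41 0 0 -0.003 0.7; -0.007 0.016 0.41 0 0 -0.003 0.7
```

Request:
step_arm(plan="-0.007 0.016 0.15 0 0 -0.003 0.7; -0.007 0.016 0.277 0 0 -0.003 0.7; -0.007 0.016 0.34 0 0 -0.003 0.7; -0.007 0.016 0.38 0 0 -0.003 0.7; -0.007 0.016 0.41 0 0 -0.003 0.7; -0.007 0.016 0.41 0 0 -0.003 0.7")

```text
clock: 38.38
tcp_pos: [0.5619, -0.0361, 0.0293]
tcp_rot: [-3.142, 0.0, 3.059]
ft_force: [0.5, 0.3, -0.7]
opening: 0.317
gripper_force: 34.9
```

```bash
sed -i 's/^def plan(wps):/def plan(wps,start=None):/; s/^    base,by=p.copy(),yaw; rows=\[\]/    if start: p,yaw=np.array(start[:3]),start[3]\n    base,by=p.copy(),yaw; rows=[]/; s/^if __name__.*/if __name__=="__main__": plan(eval("["+sys.argv[1]+"]"),eval(sys.argv[2]) if len(sys.argv)>2 else None)/' plan.py
python3 plan.py "(.5617,-.0384,.029,3.055,-.1,3),(.5617,-.0384,.09,3.055,-.1,1),(.5555,-.3263,.06,2.74,-.35,2),(.5555,-.3263,.012,2.74,-.35,2)" "(.5617,-.0384,.029,3.055)"
```

```text
t=38.4 [ 0.5619 -0.0361  0.0293] [-3.142  0.     3.059]
0 0 0 0 0 0 -0.1; 0 0 0 0 0 0 -0.1; 0 0 0 0 0 0 -0.1; 0 0 0 0 0 0 -0.1; 0 0 -0.254 0 0 0 -0.1; 0 0 -0.508 0 0 0 -0.1; 0 0 -0.508 0 0 0 -0.1; -0.026 -0.399 -0.467 0 0 0.017 -0.35
-0.047 -0.397 0.042 0 0 0.017 -0.35; -0.094 -0.794 0.083 0 0 0.033 -0.35
-0.088 -0.39 0.042 0 0 0.017 -0.35; -0.177 -0.78 0.083 0 0 0.033 -0.35
-0.129 -0.379 0.042 0 0 0.017 -0.35; -0.129 -0.379 0.042 0 0 0.017 -0.35; -0.129 -0.379 0.042 0 0 0.017 -0.35; -0.129 -0.379 0.442 0 0 0.017 -0.35; -0.129 -0.379 0.442 0 0 0.017 -0.35; -0.129 -0.379 0.442 0 0 0.017 -0.35
```

Request:
step_arm(plan="0 0 0 0 0 0 -0.1; 0 0 0 0 0 0 -0.1; 0 0 0 0 0 0 -0.1; 0 0 -0.254 0 0 0 -0.1; 0 0 -0.508 0 0 0 -0.1; 0 0 -0.508 0 0 0 -0.1; -0.026 -0.4 -0.467 0 0 0.017 -0.35; -0.026 -0.4 -0.467 0 0 0.017 -0.35")

```text
clock: 39.38
tcp_pos: [0.5598, -0.0882, 0.0842]
tcp_rot: [-3.139, -0.002, 3.0]
ft_force: [-0.1, 0.2, 0.2]
opening: 0.662
gripper_force: 0.0
```

Request:
step_arm(plan="-0.047 -0.397 0.042 0 0 0.017 -0.35; -0.094 -0.794 0.083 0 0 0.033 -0.35; -0.094 -0.794 0.083 0 0 0.033 -0.35")

```text
clock: 39.75
tcp_pos: [0.558, -0.1839, 0.0741]
tcp_rot: [-3.14, -0.001, 2.896]
ft_force: [-0.6, 1.3, 0.7]
opening: 0.675
gripper_force: 0.0
```

Request:
step_arm(plan="-0.088 -0.39 0.042 0 0 0.017 -0.35; -0.177 -0.78 0.083 0 0 0.033 -0.35; -0.217 -1 0.1 0 0 0.043 -0.35; -0.217 -1 0.1 0 0 0.043 -0.35; -0.217 -1 0.1 0 0 0.043 -0.35")

```text
clock: 40.38
tcp_pos: [0.5565, -0.3004, 0.0633]
tcp_rot: [3.14, -0.0, 2.769]
ft_force: [0.2, 0.7, -0.0]
opening: 0.673
gripper_force: 0.0
```

```bash
python3 plan.py "(.5555,-.3263,.05,2.74,-.35,1),(.5555,-.3263,.012,2.74,-.35,2)"
```

```text
t=40.4 [ 0.5565 -0.3004  0.0633] [ 3.14  -0.     2.769]
-0.071 -0.204 0.111 0 0 0.009 -0.35; -0.071 -0.204 0.111 0 0 0.009 -0.35; -0.071 -0.204 0.428 0 0 0.009 -0.35; -0.071 -0.204 0.428 0 0 0.009 -0.35; -0.071 -0.204 0.428 0 0 0.009 -0.35
```

Request:
step_arm(plan="-0.071 -0.204 0 0 0 0.009 -0.35; -0.071 -0.204 0.11 0 0 0.009 -0.35; -0.071 -0.204 0.27 0 0 0.009 -0.35; -0.071 -0.204 0.428 0 0 0.009 -0.35; -0.071 -0.204 0.428 0 0 0.009 -0.35")

```text
clock: 41.0
tcp_pos: [0.5539, -0.3275, 0.0096]
tcp_rot: [3.141, -0.004, 2.739]
ft_force: [-0.2, -0.0, 0.2]
opening: 0.675
gripper_force: 0.0
```

Request:
step_arm(plan="0 0 0 0 0 0 0.7; 0 0 0 0 0 0 0.7; 0 0 0 0 0 0 0.7; 0 0 0 0 0 0 0.7; 0 0 0 0 0 0 0.7; 0 0 0 0 0 0 0.7; 0 0 -0.4 0 0 0 0.7; 0 0 -0.6 0 0 0 0.7")

```text
clock: 42.0
tcp_pos: [0.5555, -0.329, 0.0856]
tcp_rot: [-3.142, 0.001, 2.738]
ft_force: [0.2, -0.1, -1.0]
opening: 0.319
gripper_force: 35.0
```

```bash
python3 plan.py "(.5539,-.1280,.08,3.055,.7,2)"
```

```text
t=42.0 [ 0.5555 -0.329   0.0856] [-3.142e+00  1.000e-03  2.738e+00]
0.167 0.384 0.012 0 0 -0.025 0.7; 0.335 0.768 0.024 0 0 -0.05 0.7
0.105 0.405 0.012 0 0 -0.025 0.7; 0.209 0.811 0.024 0 0 -0.05 0.7; 0.209 0.811 0.024 0 0 -0.05 0.7; 0.209 0.811 0.024 0 0 -0.05 0.7
```

Request:
step_arm(plan="0.167 0.384 0.012 0 0 -0.025 0.7; 0.335 0.768 0.024 0 0 -0.05 0.7; 0.335 0.768 0.024 0 0 -0.05 0.7")

```text
clock: 42.38
tcp_pos: [0.5544, -0.2235, 0.0812]
tcp_rot: [3.139, -0.001, 2.902]
ft_force: [0.6, -0.0, 0.4]
opening: 0.32
gripper_force: 35.0
```

Request:
step_arm(plan="0.105 0.405 0.012 0 0 -0.025 0.7; 0.209 0.811 0.024 0 0 -0.05 0.7; 0.209 0.811 0.024 0 0 -0.05 0.7; 0.209 0.811 0.024 0 0 -0.05 0.7; 0.209 0.811 0.024 0 0 -0.05 0.7")

```text
clock: 43.0
tcp_pos: [0.5535, -0.1297, 0.0781]
tcp_rot: [-3.141, -0.0, 3.05]
ft_force: [0.5, 0.1, -0.4]
opening: 0.319
gripper_force: 35.0
```

```bash
python3 plan.py "(.5539,-.1280,.045,3.055,.7,0),(.5539,-.1280,.029,3.055,.7,2)"; echo; python3 plan.py "(.5539,-.1280,.09,3.055,-.1,1),(.5555,-.3263,.06,2.74,-.35,3)" "(.5539,-.128,.029,3.055)"
```

```text
t=43.0 [ 0.5535 -0.1297  0.0781] [-3.141 -0.     3.05 ]
-0.002 0.014 0.276 0 0 -0.002 0.7; -0.002 0.014 0.41 0 0 -0.002 0.7; -0.002 0.014 0.41 0 0 -0.002 0.7; -0.002 0.014 0.41 0 0 -0.002 0.7

t=43.0 [ 0.5535 -0.1297  0.0781] [-3.141 -0.     3.05 ]
0 0 -0.254 0 0 0 -0.1; 0 0 -0.508 0 0 0 -0.1; 0 0 -0.508 0 0 0 -0.1; -0.039 -0.411 -0.446 0 0 0.025 -0.35; -0.078 -0.823 -0.383 0 0 0.05 -0.35
-0.103 -0.4 0.062 0 0 0.025 -0.35; -0.206 -0.8 0.125 0 0 0.05 -0.35; -0.206 -0.8 0.125 0 0 0.05 -0.35; -0.206 -0.8 0.125 0 0 0.05 -0.35; -0.206 -0.8 0.125 0 0 0.05 -0.35
```

Request:
step_arm(plan="-0.002 0.014 0.15 0 0 -0.002 0.7; -0.002 0.014 0.276 0 0 -0.002 0.7; -0.002 0.014 0.34 0 0 -0.002 0.7; -0.002 0.014 0.38 0 0 -0.002 0.7; -0.002 0.014 0.41 0 0 -0.002 0.7; -0.002 0.014 0.41 0 0 -0.002 0.7; -0.002 0.014 0.41 0 0 -0.002 -0.1; -0.002 0.014 0.41 0 0 -0.002 -0.1")

```text
clock: 44.0
tcp_pos: [0.5542, -0.1261, 0.0294]
tcp_rot: [-3.142, 0.001, 3.059]
ft_force: [-0.2, -0.4, -0.3]
opening: 0.482
gripper_force: 0.0
```

Request:
step_arm(plan="0 0 0 0 0 0 -0.1; 0 0 0 0 0 0 -0.1; 0 0 -0.254 0 0 0 -0.1; 0 0 -0.508 0 0 0 -0.1; 0 0 -0.508 0 0 0 -0.1; -0.039 -0.411 -0.446 0 0 0.025 -0.35; -0.078 -0.823 -0.383 0 0 0.05 -0.35; -0.078 -0.823 -0.383 0 0 0.05 -0.35")

```text
clock: 45.0
tcp_pos: [0.5535, -0.2298, 0.0733]
tcp_rot: [-3.14, -0.002, 2.895]
ft_force: [0.1, 0.3, 0.3]
opening: 0.674
gripper_force: 0.0
```

Request:
step_arm(plan="-0.103 -0.4 0.062 0 0 0.025 -0.35; -0.206 -0.8 0.125 0 0 0.05 -0.35; -0.206 -0.8 0.125 0 0 0.05 -0.35; -0.206 -0.8 0.125 0 0 0.05 -0.35; -0.206 -0.8 0.125 0 0 0.05 -0.35")

```text
clock: 45.62
tcp_pos: [0.5567, -0.3223, 0.06]
tcp_rot: [3.141, -0.0, 2.748]
ft_force: [-0.3, 0.7, -0.1]
opening: 0.676
gripper_force: 0.0
```

```bash
python3 plan.py "(.5555,-.3263,.03,2.74,-.35,0),(.5555,-.3263,-.005,2.74,-.35,2)"; python3 - <<'E'
from h import *
s=grab("scene","s10");t=grab("top","t10")
cv2.imwrite("pics/m9.png",np.hstack([crop(s,200,165,280,245,5),crop(t,240,170,320,250,5)]))
E
```

```text
t=45.6 [ 0.5567 -0.3223  0.06  ] [ 3.141 -0.     2.748]
-0.003 -0.035 0.25 0 0 0.002 -0.35; -0.003 -0.035 0.541 0 0 0.002 -0.35; -0.003 -0.035 0.541 0 0 0.002 -0.35; -0.003 -0.035 0.541 0 0 0.002 -0.35
```

View pics/m9.png

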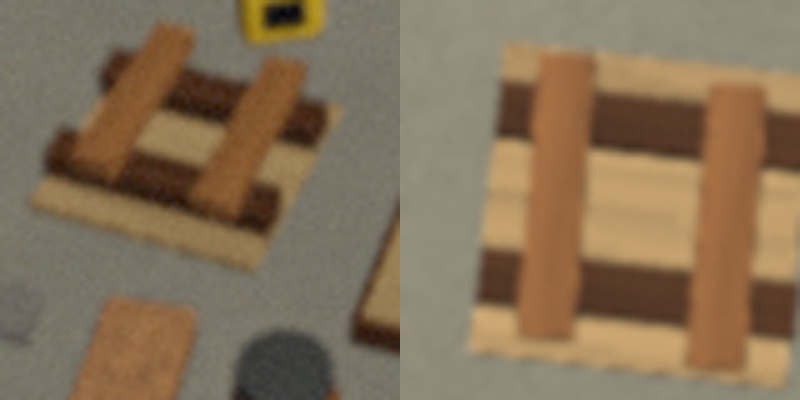

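Both first-layer slats lie squarely across the bearers. Next is the bottom slat of pile B, for layer 2.

Request:
step_arm(plan="-0.003 -0.035 0.25 0 0 0.002 -0.35; -0.003 -0.035 0.4 0 0 0.002 -0.35; -0.003 -0.035 0.5 0 0 0.002 -0.35; -0.003 -0.035 0.54 0 0 0.002 -0.35; -0.003 -0.035 0.54 0 0 0.002 -0.35")

```text
clock: 46.35
tcp_pos: [0.5551, -0.3283, -0.0048]
tcp_rot: [3.142, -0.0, 2.739]
ft_force: [0.1, 0.7, 0.6]
opening: 0.678
gripper_force: 0.0
```

Request:
step_arm(plan="0 0 0 0 0 0 0.7; 0 0 0 0 0 0 0.7; 0 0 0 0 0 0 0.7; 0 0 0 0 0 0 0.7; 0 0 0 0 0 0 0.7; 0 0 -0.3 0 0 0 0.7; 0 0 -0.6 0 0 0 0.7; 0 0 -0.85 0 0 0 0.7")

```text
clock: 47.35
tcp_pos: [0.555, -0.3284, 0.0984]
tcp_rot: [3.142, 0.0, 2.738]
ft_force: [-0.2, 0.3, -0.2]
opening: 0.319
gripper_force: 34.5
```

```bash
python3 plan.py "(.6026,-.0871,.1,1.484,.7,3)"
```

```text
t=47.4 [ 0.555  -0.3284  0.0984] [3.142 0.    2.738]
0.053 0.251 -0.002 0 0 0.05 0.7; 0.106 0.501 -0.003 0 0 0.1 0.7; 0.159 0.752 -0.005 0 0 0.15 0.7
0.161 0.199 -0.002 0 0 0.05 0.7; 0.322 0.399 -0.003 0 0 0.1 0.7; 0.483 0.598 -0.005 0 0 0.15 0.7; 0.644 0.798 -0.007 0 0 0.2 0.7
0.247 0.067 -0.002 0 0 0.05 0.7; 0.247 0.067 -0.002 0 0 0.05 0.7; 0.247 0.067 -0.002 0 0 0.05 0.7; 0.247 0.067 -0.002 0 0 0.05 0.7
```

Request:
step_arm(plan="0.053 0.251 0 0 0 0.05 0.7; 0.106 0.501 0 0 0 0.1 0.7; 0.159 0.752 0 0 0 0.15 0.7; 0.159 0.752 0 0 0 0.15 0.7")

```text
clock: 47.85
tcp_pos: [0.5737, -0.2345, 0.0972]
tcp_rot: [3.141, -0.001, 2.271]
ft_force: [-0.4, 0.3, 0.4]
opening: 0.322
gripper_force: 34.5
```

Request:
step_arm(plan="0.161 0.199 0 0 0 0.05 0.7; 0.322 0.399 0 0 0 0.1 0.7; 0.483 0.598 0 0 0 0.15 0.7; 0.644 0.798 0 0 0 0.2 0.7; 0.644 0.798 0 0 0 0.2 0.7")

```text
clock: 48.48
tcp_pos: [0.5973, -0.1149, 0.097]
tcp_rot: [-3.141, -0.001, 1.643]
ft_force: [-0.9, 0.7, -0.5]
opening: 0.322
gripper_force: 34.5
```

Request:
step_arm(plan="0.247 0.067 0 0 0 0.05 0.7; 0.247 0.067 0 0 0 0.05 0.7; 0.247 0.067 0 0 0 0.05 0.7; 0.247 0.067 0 0 0 0.05 0.7")

```text
clock: 48.98
tcp_pos: [0.6024, -0.0889, 0.0972]
tcp_rot: [-3.142, 0.001, 1.482]
ft_force: [0.2, 0.4, -0.7]
opening: 0.319
gripper_force: 34.5
```

```bash
python3 plan.py "(.6026,-.0871,.06,1.484,.7,0),(.6026,-.0871,.047,1.484,.7,2)"; echo; python3 plan.py "(.6026,-.0871,.11,1.484,-.2,1),(.4457,-.4098,.06,2.715,-.35,3)" "(.6026,-.0871,.047,1.484)"
```

```text
t=49.0 [ 0.6024 -0.0889  0.0972] [-3.142e+00  1.000e-03  1.482e+00]
0.015 0 0.31 0 0 -0.001 0.7; 0.015 0 0.419 0 0 -0.001 0.7; 0.015 0 0.419 0 0 -0.001 0.7; 0.015 0 0.419 0 0 -0.001 0.7

t=49.0 [ 0.6024 -0.0889  0.0972] [-3.142e+00  1.000e-03  1.482e+00]
0 0 -0.262 0 0 0 -0.2; 0 0 -0.525 0 0 0 -0.2; 0 0 -0.525 0 0 0 -0.2; -0.349 -0.134 -0.473 0 0 -0.049 -0.35; -0.698 -0.267 -0.421 0 0 -0.098 -0.35
-0.292 -0.233 0.052 0 0 -0.049 -0.35; -0.584 -0.466 0.104 0 0 -0.098 -0.35; -0.876 -0.699 0.156 0 0 -0.147 -0.35
-0.158 -0.339 0.052 0 0 -0.049 -0.35; -0.315 -0.678 0.104 0 0 -0.098 -0.35
-0.048 -0.371 0.052 0 0 -0.049 -0.35; -0.048 -0.371 0.052 0 0 -0.049 -0.35; -0.048 -0.371 0.052 0 0 -0.049 -0.35; -0.048 -0.371 0.052 0 0 -0.049 -0.35
```

Request:
step_arm(plan="0.01 0 0.16 0 0 0 0.7; 0.01 0 0.3 0 0 0 0.7; 0.01 0 0.36 0 0 0 0.7; 0.01 0 0.39 0 0 0 0.7; 0.01 0 0.41 0 0 0 0.7; 0.01 0 0.41 0 0 0 0.7; 0.01 0 0.41 0 0 0 -0.2; 0.01 0 0.41 0 0 0 -0.2")

```text
clock: 49.98
tcp_pos: [0.6031, -0.0859, 0.0484]
tcp_rot: [3.141, -0.0, 1.482]
ft_force: [-0.7, -0.6, -1.5]
opening: 0.486
gripper_force: 0.0
```

Request:
step_arm(plan="0 0 0 0 0 0 -0.2; 0 0 0 0 0 0 -0.2; 0 0 -0.262 0 0 0 -0.2; 0 0 -0.525 0 0 0 -0.2; 0 0 -0.525 0 0 0 -0.2; -0.349 -0.134 -0.5 0 0 -0.049 -0.35; -0.698 -0.267 -0.5 0 0 -0.098 -0.35; -0.698 -0.267 -0.5 0 0 -0.098 -0.35")

```text
clock: 50.98
tcp_pos: [0.561, -0.1707, 0.1073]
tcp_rot: [-3.139, 0.001, 1.785]
ft_force: [0.2, 0.7, 0.2]
opening: 0.676
gripper_force: 0.0
```

Request:
step_arm(plan="-0.292 -0.233 0.052 0 0 -0.049 -0.35; -0.584 -0.466 0.104 0 0 -0.098 -0.35; -0.876 -0.699 0.156 0 0 -0.147 -0.35; -0.876 -0.699 0.156 0 0 -0.147 -0.35")

```text
clock: 51.48
tcp_pos: [0.502, -0.2905, 0.0881]
tcp_rot: [-3.14, -0.001, 2.246]
ft_force: [-0.7, 0.2, -0.2]
opening: 0.676
gripper_force: 0.0
```

Request:
step_arm(plan="-0.158 -0.339 0.052 0 0 -0.049 -0.35; -0.315 -0.678 0.104 0 0 -0.098 -0.35; -0.315 -0.678 0.104 0 0 -0.098 -0.35")

```text
clock: 51.85
tcp_pos: [0.4632, -0.3701, 0.0758]
tcp_rot: [-3.141, -0.001, 2.554]
ft_force: [0.6, 0.1, 1.0]
opening: 0.675
gripper_force: 0.0
```

Request:
step_arm(plan="-0.048 -0.371 0.052 0 0 -0.049 -0.35; -0.048 -0.371 0.052 0 0 -0.049 -0.35; -0.048 -0.371 0.052 0 0 -0.049 -0.35; -0.048 -0.371 0.052 0 0 -0.049 -0.35")

```text
clock: 52.35
tcp_pos: [0.4468, -0.4063, 0.0707]
tcp_rot: [3.141, 0.0, 2.714]
ft_force: [1.6, 0.7, -0.2]
opening: 0.678
gripper_force: 0.0
```

```bash
python3 plan.py "(.4457,-.4098,.06,2.715,-.35,0),(.4457,-.4098,.030,2.715,-.35,2)"; python3 - <<'E'
from h import *
t=grab("top","t11")
m=blobs(t,(0,135,100),(16,255,255),(245,170,330,255))
for c in m: print(rect(plane("top",c,.055)))
E
```

```text
t=52.4 [ 0.4468 -0.4063  0.0707] [3.141 0.    2.714]
-0.004 -0.03 0.089 0 0 0 -0.35; -0.004 -0.03 0.339 0 0 0 -0.35; -0.004 -0.03 0.339 0 0 0 -0.35; -0.004 -0.03 0.339 0 0 0 -0.35
(array([ 0.5557, -0.077 ], dtype=float32), [154.5, 147.8], 1.424)
```

Request:
step_arm(plan="-0.004 -0.03 0.09 0 0 0 -0.35; -0.004 -0.03 0.2 0 0 0 -0.35; -0.004 -0.03 0.339 0 0 0 -0.35; -0.004 -0.03 0.339 0 0 0 -0.35; -0.004 -0.03 0.339 0 0 0 -0.35")

```text
clock: 53.02
tcp_pos: [0.4443, -0.4116, 0.0296]
tcp_rot: [3.141, -0.0, 2.713]
ft_force: [1.2, -0.8, 0.3]
opening: 0.676
gripper_force: 0.0
```

Request:
step_arm(plan="0 0 0 0 0 0 0.7; 0 0 0 0 0 0 0.7; 0 0 0 0 0 0 0.7; 0 0 0 0 0 0 0.7; 0 0 0 0 0 0 0.7; 0 0 -0.3 0 0 0 0.7; 0 0 -0.58 0 0 0 0.7; 0 0 -0.58 0 0 0 0.7")

```text
clock: 54.02
tcp_pos: [0.4453, -0.4127, 0.1018]
tcp_rot: [-3.141, 0.004, 2.713]
ft_force: [0.1, 0.5, -0.6]
opening: 0.318
gripper_force: 35.0
```

```bash
python3 plan.py "(.5130,-.0793,.1,1.484,.7,3)"
```

```text
t=54.0 [ 0.4453 -0.4127  0.1018] [-3.141  0.004  2.713]
0.08 0.345 0.002 0 0 0.049 0.7; 0.16 0.69 0.004 0 0 0.098 0.7
0.181 0.305 0.002 0 0 0.049 0.7; 0.362 0.609 0.004 0 0 0.098 0.7; 0.543 0.914 0.006 0 0 0.147 0.7
0.298 0.193 0.002 0 0 0.049 0.7; 0.595 0.385 0.004 0 0 0.098 0.7; 0.893 0.578 0.006 0 0 0.147 0.7; 0.893 0.578 0.006 0 0 0.147 0.7; 0.893 0.578 0.006 0 0 0.147 0.7; 0.893 0.578 0.006 0 0 0.147 0.7
```

Request:
step_arm(plan="0.08 0.345 0 0 0 0.049 0.7; 0.16 0.69 0 0 0 0.098 0.7; 0.16 0.69 0 0 0 0.098 0.7")

```text
clock: 54.4
tcp_pos: [0.462, -0.3244, 0.0987]
tcp_rot: [3.141, -0.002, 2.41]
ft_force: [-0.7, -1.0, -0.5]
opening: 0.32
gripper_force: 35.0
```

Request:
step_arm(plan="0.181 0.305 0 0 0 0.049 0.7; 0.362 0.609 0 0 0 0.098 0.7; 0.543 0.914 0 0 0 0.147 0.7; 0.543 0.914 0 0 0 0.147 0.7")

```text
clock: 54.9
tcp_pos: [0.4873, -0.2004, 0.0988]
tcp_rot: [-3.141, -0.001, 1.949]
ft_force: [-0.2, -0.9, -0.0]
opening: 0.319
gripper_force: 35.0
```

Request:
step_arm(plan="0.298 0.193 0 0 0 0.049 0.7; 0.595 0.385 0 0 0 0.098 0.7; 0.893 0.578 0 0 0 0.147 0.7; 0.893 0.578 0 0 0 0.147 0.7; 0.893 0.578 0 0 0 0.147 0.7; 0.893 0.578 0 0 0 0.147 0.7")

```text
clock: 55.65
tcp_pos: [0.5118, -0.0805, 0.0994]
tcp_rot: [-3.141, 0.001, 1.48]
ft_force: [0.1, -0.2, -0.3]
opening: 0.318
gripper_force: 35.0
```

```bash
python3 plan.py "(.5130,-.0793,.06,1.484,.7,0),(.5130,-.0793,.0475,1.484,.7,2)"; echo; python3 plan.py "(.5130,-.0793,.11,1.484,-.2,1),(.4457,-.4108,.06,2.715,-.35,3)" "(.5130,-.0793,.0475,1.484)"
```

```text
t=55.6 [ 0.5118 -0.0805  0.0994] [-3.141e+00  1.000e-03  1.480e+00]
0.011 0.009 0.328 0 0 -0.001 0.7; 0.011 0.009 0.432 0 0 -0.001 0.7; 0.011 0.009 0.432 0 0 -0.001 0.7; 0.011 0.009 0.432 0 0 -0.001 0.7

t=55.6 [ 0.5118 -0.0805  0.0994] [-3.141e+00  1.000e-03  1.480e+00]
0 0 -0.26 0 0 0 -0.2; 0 0 -0.521 0 0 0 -0.2; 0 0 -0.521 0 0 0 -0.2; -0.35 -0.04 -0.469 0 0 -0.049 -0.35; -0.7 -0.08 -0.417 0 0 -0.098 -0.35
-0.322 -0.144 0.052 0 0 -0.049 -0.35; -0.643 -0.288 0.104 0 0 -0.098 -0.35; -0.965 -0.432 0.156 0 0 -0.147 -0.35
-0.224 -0.272 0.052 0 0 -0.049 -0.35; -0.447 -0.544 0.104 0 0 -0.098 -0.35; -0.671 -0.817 0.156 0 0 -0.147 -0.35; -0.671 -0.817 0.156 0 0 -0.147 -0.35; -0.671 -0.817 0.156 0 0 -0.147 -0.35; -0.671 -0.817 0.156 0 0 -0.147 -0.35
```

Request:
step_arm(plan="0.011 0.009 0.16 0 0 0 0.7; 0.011 0.009 0.32 0 0 0 0.7; 0.011 0.009 0.38 0 0 0 0.7; 0.011 0.009 0.41 0 0 0 0.7; 0.011 0.009 0.432 0 0 0 0.7; 0.011 0.009 0.432 0 0 0 0.7; 0.011 0.009 0.432 0 0 0 -0.2; 0.011 0.009 0.432 0 0 0 -0.2")

```text
clock: 56.65
tcp_pos: [0.5135, -0.077, 0.0479]
tcp_rot: [3.141, -0.0, 1.482]
ft_force: [0.9, 1.0, 0.0]
opening: 0.486
gripper_force: 0.0
```

Request:
step_arm(plan="0 0 0 0 0 0 -0.2; 0 0 0 0 0 0 -0.2; 0 0 -0.26 0 0 0 -0.2; 0 0 -0.521 0 0 0 -0.2; 0 0 -0.521 0 0 0 -0.2; -0.35 -0.04 -0.5 0 0 -0.049 -0.35; -0.7 -0.08 -0.5 0 0 -0.098 -0.35; -0.7 -0.08 -0.5 0 0 -0.098 -0.35")

```text
clock: 57.65
tcp_pos: [0.4948, -0.1635, 0.1069]
tcp_rot: [-3.14, 0.0, 1.785]
ft_force: [0.5, 0.7, 0.7]
opening: 0.68
gripper_force: 0.0
```

Request:
step_arm(plan="-0.322 -0.144 0.052 0 0 -0.049 -0.35; -0.643 -0.288 0.104 0 0 -0.098 -0.35; -0.965 -0.432 0.156 0 0 -0.147 -0.35; -0.965 -0.432 0.156 0 0 -0.147 -0.35")

```text
clock: 58.15
tcp_pos: [0.4693, -0.2868, 0.0877]
tcp_rot: [-3.141, -0.001, 2.247]
ft_force: [-0.4, -0.9, 0.6]
opening: 0.674
gripper_force: 0.0
```

Request:
step_arm(plan="-0.224 -0.272 0.052 0 0 -0.049 -0.35; -0.447 -0.544 0.104 0 0 -0.098 -0.35; -0.671 -0.817 0.156 0 0 -0.147 -0.35; -0.671 -0.817 0.156 0 0 -0.147 -0.35; -0.671 -0.817 0.156 0 0 -0.147 -0.35; -0.671 -0.817 0.156 0 0 -0.147 -0.35")

```text
clock: 58.9
tcp_pos: [0.4465, -0.4063, 0.0703]
tcp_rot: [3.141, -0.0, 2.715]
ft_force: [0.1, 0.6, -0.7]
opening: 0.676
gripper_force: 0.0
```

```bash
python3 plan.py "(.4457,-.4108,.04,2.715,-.35,0),(.4457,-.4108,.012,2.715,-.35,2)"; python3 - <<'E'
from h import *
t=grab("top","t12")
m=blobs(t,(0,135,100),(16,255,255),(245,170,330,255))
for c in m: print(rect(plane("top",c,.065)))
E
```

```text
t=58.9 [ 0.4465 -0.4063  0.0703] [ 3.141 -0.     2.715]
-0.009 -0.037 0.253 0 0 0 -0.35; -0.009 -0.037 0.486 0 0 0 -0.35; -0.009 -0.037 0.486 0 0 0 -0.35; -0.009 -0.037 0.486 0 0 0 -0.35
(array([ 0.5541, -0.0801], dtype=float32), [160.6, 146.3], 1.423)
```

Request:
step_arm(plan="-0.009 -0.037 0.1 0 0 0 -0.35; -0.009 -0.037 0.25 0 0 0 -0.35; -0.009 -0.037 0.38 0 0 0 -0.35; -0.009 -0.037 0.486 0 0 0 -0.35; -0.009 -0.037 0.486 0 0 0 -0.35")

```text
clock: 59.58
tcp_pos: [0.4439, -0.4123, 0.0105]
tcp_rot: [3.141, -0.002, 2.714]
ft_force: [-0.1, 0.1, -0.1]
opening: 0.674
gripper_force: 0.0
```

Request:
step_arm(plan="0 0 0 0 0 0 0.7; 0 0 0 0 0 0 0.7; 0 0 0 0 0 0 0.7; 0 0 0 0 0 0 0.7; 0 0 0 0 0 0 0.7; 0 0 -0.4 0 0 0 0.7; 0 0 -0.85 0 0 0 0.7; 0 0 -0.85 0 0 0 0.7")

```text
clock: 60.58
tcp_pos: [0.4461, -0.4145, 0.1177]
tcp_rot: [-3.14, 0.006, 2.713]
ft_force: [-0.0, 0.5, 0.2]
opening: 0.318
gripper_force: 35.0
```

```bash
python3 plan.py "(.5617,-.0384,.115,3.055,.7,3)"
```

```text
t=60.6 [ 0.4461 -0.4145  0.1177] [-3.14   0.006  2.713]
0.053 0.406 0.003 0 0 -0.014 0.7; 0.107 0.813 0.006 0 0 -0.027 0.7
0.018 0.409 0.003 0 0 -0.014 0.7; 0.037 0.819 0.006 0 0 -0.027 0.7
-0.017 0.409 0.003 0 0 -0.014 0.7; -0.033 0.819 0.006 0 0 -0.027 0.7
-0.051 0.407 0.003 0 0 -0.014 0.7; -0.103 0.813 0.006 0 0 -0.027 0.7; -0.103 0.813 0.006 0 0 -0.027 0.7; -0.103 0.813 0.006 0 0 -0.027 0.7; -0.103 0.813 0.006 0 0 -0.027 0.7
```

Request:
step_arm(plan="0.053 0.406 0 0 0 -0.014 0.7; 0.107 0.813 0 0 0 -0.027 0.7; 0.107 0.813 0 0 0 -0.027 0.7")

```text
clock: 60.95
tcp_pos: [0.4744, -0.3146, 0.1131]
tcp_rot: [3.14, -0.001, 2.805]
ft_force: [-0.3, 0.1, 0.5]
opening: 0.32
gripper_force: 35.0
```

Request:
step_arm(plan="0.018 0.409 0 0 0 -0.014 0.7; 0.037 0.819 0 0 0 -0.027 0.7; 0.037 0.819 0 0 0 -0.027 0.7")

```text
clock: 61.32
tcp_pos: [0.5031, -0.2216, 0.1132]
tcp_rot: [3.14, -0.001, 2.888]
ft_force: [0.1, -0.3, -0.3]
opening: 0.323
gripper_force: 35.0
```

Request:
step_arm(plan="-0.017 0.409 0 0 0 -0.014 0.7; -0.033 0.819 0 0 0 -0.027 0.7; -0.033 0.819 0 0 0 -0.027 0.7")

```text
clock: 61.7
tcp_pos: [0.5321, -0.1283, 0.1134]
tcp_rot: [3.14, 0.0, 2.972]
ft_force: [-0.3, -0.0, -0.5]
opening: 0.316
gripper_force: 35.0
```

Request:
step_arm(plan="-0.051 0.407 0 0 0 -0.014 0.7; -0.103 0.813 0 0 0 -0.027 0.7; -0.103 0.813 0 0 0 -0.027 0.7; -0.103 0.813 0 0 0 -0.027 0.7; -0.103 0.813 0 0 0 -0.027 0.7")

```text
clock: 62.32
tcp_pos: [0.5596, -0.0394, 0.1136]
tcp_rot: [-3.14, -0.001, 3.049]
ft_force: [-0.9, 0.1, -0.9]
opening: 0.322
gripper_force: 35.0
```

```bash
python3 plan.py "(.5617,-.0384,.08,3.055,.7,0),(.5617,-.0384,.0655,3.055,.7,2)"; echo; python3 plan.py "(.5617,-.0384,.12,3.055,-.2,1),(.4457,-.4108,.09,2.715,-.35,3)" "(.5617,-.0384,.0655,3.055)"
```

```text
t=62.3 [ 0.5596 -0.0394  0.1136] [-3.140e+00 -1.000e-03  3.049e+00]
-0.016 0.01 0.28 0 0 -0.002 0.7; -0.016 0.01 0.4 0 0 -0.002 0.7; -0.016 0.01 0.4 0 0 -0.002 0.7; -0.016 0.01 0.4 0 0 -0.002 0.7

t=62.3 [ 0.5596 -0.0394  0.1136] [-3.140e+00 -1.000e-03  3.049e+00]
0 0 -0.454 0 0 0 -0.2; 0 0 -0.454 0 0 0 -0.2; 0.087 -0.397 -0.423 0 0 0.014 -0.35; 0.174 -0.794 -0.392 0 0 0.027 -0.35
0.053 -0.403 0.031 0 0 0.014 -0.35; 0.106 -0.806 0.062 0 0 0.027 -0.35
0.018 -0.406 0.031 0 0 0.014 -0.35; 0.037 -0.812 0.062 0 0 0.027 -0.35
-0.016 -0.406 0.031 0 0 0.014 -0.35; -0.032 -0.812 0.063 0 0 0.027 -0.35; -0.032 -0.812 0.063 0 0 0.027 -0.35; -0.032 -0.812 0.063 0 0 0.027 -0.35; -0.032 -0.812 0.063 0 0 0.027 -0.35
```

Request:
step_arm(plan="-0.012 0.005 0.14 0 0 0 0.7; -0.012 0.005 0.28 0 0 0 0.7; -0.012 0.005 0.34 0 0 0 0.7; -0.012 0.005 0.375 0 0 0 0.7; -0.012 0.005 0.4 0 0 0 0.7; -0.012 0.005 0.4 0 0 0 0.7; -0.012 0.005 0.4 0 0 0 -0.2; -0.012 0.005 0.4 0 0 0 -0.2")

```text
clock: 63.32
tcp_pos: [0.562, -0.0365, 0.0663]
tcp_rot: [3.142, 0.001, 3.053]
ft_force: [-0.7, -0.6, 1.0]
opening: 0.486
gripper_force: 0.0
```

Request:
step_arm(plan="0 0 0 0 0 0 -0.2; 0 0 0 0 0 0 -0.2; 0 0 -0.23 0 0 0 -0.2; 0 0 -0.454 0 0 0 -0.2; 0 0 -0.454 0 0 0 -0.2; 0.087 -0.397 -0.423 0 0 0.014 -0.35; 0.174 -0.794 -0.4 0 0 0.027 -0.35; 0.174 -0.794 -0.4 0 0 0.027 -0.35")

```text
clock: 64.32
tcp_pos: [0.5302, -0.1336, 0.1127]
tcp_rot: [-3.14, -0.002, 2.961]
ft_force: [0.7, -0.5, 0.9]
opening: 0.674
gripper_force: 0.0
```

Request:
step_arm(plan="0.053 -0.403 0.031 0 0 0.014 -0.35; 0.106 -0.806 0.062 0 0 0.027 -0.35; 0.106 -0.806 0.062 0 0 0.027 -0.35")

```text
clock: 64.7
tcp_pos: [0.5015, -0.2256, 0.1054]
tcp_rot: [-3.14, -0.002, 2.878]
ft_force: [0.7, -0.8, -0.4]
opening: 0.677
gripper_force: 0.0
```

Request:
step_arm(plan="0.018 -0.406 0.031 0 0 0.014 -0.35; 0.037 -0.812 0.062 0 0 0.027 -0.35; 0.037 -0.812 0.062 0 0 0.027 -0.35")

```text
clock: 65.08
tcp_pos: [0.4728, -0.3179, 0.0981]
tcp_rot: [-3.141, -0.001, 2.794]
ft_force: [0.3, 0.6, 0.4]
opening: 0.676
gripper_force: 0.0
```

Request:
step_arm(plan="-0.016 -0.406 0.031 0 0 0.014 -0.35; -0.032 -0.812 0.063 0 0 0.027 -0.35; -0.032 -0.812 0.063 0 0 0.027 -0.35; -0.032 -0.812 0.063 0 0 0.027 -0.35; -0.032 -0.812 0.063 0 0 0.027 -0.35")

```text
clock: 65.7
tcp_pos: [0.4462, -0.4064, 0.0915]
tcp_rot: [3.141, 0.0, 2.717]
ft_force: [1.3, 0.3, -0.3]
opening: 0.676
gripper_force: 0.0
```

```bash
python3 plan.py "(.4457,-.4118,.04,2.715,-.35,0),(.4457,-.4118,-.005,2.715,-.35,2)"; python3 - <<'E'
from h import *
t=grab("top","t13")
m=blobs(t,(0,135,100),(16,255,255),(245,165,330,255))
for c in m: print(rect(plane("top",c,.065)))
E
```

```text
t=65.7 [ 0.4462 -0.4064  0.0915] [3.141 0.    2.717]
-0.015 -0.042 0.429 0 0 0.001 -0.35; -0.015 -0.042 0.804 0 0 0.001 -0.35; -0.015 -0.042 0.804 0 0 0.001 -0.35; -0.015 -0.042 0.804 0 0 0.001 -0.35
(array([ 0.5581, -0.0806], dtype=float32), [161.4, 154.0], 1.412)
```

Now the last slat, at the bottom of pile A.

Request:
step_arm(plan="-0.015 -0.042 0.2 0 0 0 -0.35; -0.015 -0.042 0.45 0 0 0 -0.35; -0.015 -0.042 0.65 0 0 0 -0.35; -0.015 -0.042 0.75 0 0 0 -0.35; -0.015 -0.042 0.8 0 0 0 -0.35; -0.015 -0.042 0.8 0 0 0 -0.35")

```text
clock: 66.5
tcp_pos: [0.4446, -0.4138, -0.0043]
tcp_rot: [-3.142, 0.0, 2.714]
ft_force: [0.1, 0.4, -0.1]
opening: 0.677
gripper_force: 0.0
```

Request:
step_arm(plan="0 0 0 0 0 0 0.7; 0 0 0 0 0 0 0.7; 0 0 0 0 0 0 0.7; 0 0 0 0 0 0 0.7; 0 0 0 0 0 0 0.7; 0 0 -0.4 0 0 0 0.7; 0 0 -0.8 0 0 0 0.7; 0 0 -1 0 0 0 0.7")

```text
clock: 67.5
tcp_pos: [0.4448, -0.4145, 0.1178]
tcp_rot: [-3.141, 0.002, 2.713]
ft_force: [0.2, 0.5, -0.9]
opening: 0.321
gripper_force: 34.7
```

Request:
step_arm(plan="0 0 0 0 0 0 0.7; 0 0 0 0 0 0 0.7")

```text
clock: 67.75
tcp_pos: [0.4438, -0.4137, 0.1146]
tcp_rot: [3.141, -0.001, 2.713]
ft_force: [-1.1, 0.6, -0.7]
opening: 0.317
gripper_force: 34.7
```

```bash
python3 plan.py "(.5539,-.1280,.117,3.055,.7,3)"
```

```text
t=67.8 [ 0.4438 -0.4137  0.1146] [ 3.141e+00 -1.000e-03  2.713e+00]
0.026 0.425 -0.003 0 0 -0.018 0.7; 0.052 0.849 -0.007 0 0 -0.036 0.7
-0.023 0.425 -0.003 0 0 -0.018 0.7; -0.045 0.849 -0.007 0 0 -0.036 0.7
-0.071 0.419 -0.003 0 0 -0.018 0.7; -0.142 0.839 -0.007 0 0 -0.036 0.7; -0.142 0.839 -0.007 0 0 -0.036 0.7; -0.142 0.839 -0.007 0 0 -0.036 0.7; -0.142 0.839 -0.007 0 0 -0.036 0.7
```

Request:
step_arm(plan="0.026 0.425 0 0 0 -0.018 0.7; 0.052 0.849 0 0 0 -0.036 0.7; 0.052 0.849 0 0 0 -0.036 0.7")

```text
clock: 68.12
tcp_pos: [0.4823, -0.314, 0.1141]
tcp_rot: [3.139, -0.002, 2.833]
ft_force: [-0.4, -0.3, -1.7]
opening: 0.323
gripper_force: 34.7
```

Request:
step_arm(plan="-0.023 0.425 0 0 0 -0.018 0.7; -0.045 0.849 0 0 0 -0.036 0.7; -0.045 0.849 0 0 0 -0.036 0.7")

```text
clock: 68.5
tcp_pos: [0.5188, -0.2199, 0.1145]
tcp_rot: [3.14, -0.001, 2.945]
ft_force: [-0.3, -1.3, -0.6]
opening: 0.314
gripper_force: 34.7
```

Request:
step_arm(plan="-0.071 0.419 0 0 0 -0.018 0.7; -0.142 0.839 0 0 0 -0.036 0.7; -0.142 0.839 0 0 0 -0.036 0.7; -0.142 0.839 0 0 0 -0.036 0.7; -0.142 0.839 0 0 0 -0.036 0.7")

```text
clock: 69.12
tcp_pos: [0.5537, -0.1305, 0.1149]
tcp_rot: [-3.141, -0.001, 3.049]
ft_force: [0.5, 0.5, -1.1]
opening: 0.318
gripper_force: 34.7
```

```bash
python3 plan.py "(.5539,-.1280,.08,3.055,.7,0),(.5539,-.1280,.0665,3.055,.7,2)"; echo; python3 plan.py "(.5539,-.1280,.15,3.055,-.2,1),(.5539,-.33,.15,3.055,-.35,3)" "(.5539,-.128,.0665,3.055)"
```

```text
t=69.1 [ 0.5537 -0.1305  0.1149] [-3.141e+00 -1.000e-03  3.049e+00]
0 0.021 0.291 0 0 -0.002 0.7; 0 0.021 0.404 0 0 -0.002 0.7; 0 0.021 0.404 0 0 -0.002 0.7; 0 0.021 0.404 0 0 -0.002 0.7

t=69.1 [ 0.5537 -0.1305  0.1149] [-3.141e+00 -1.000e-03  3.049e+00]
0 0 -0.348 0 0 0 -0.2; 0 0 -0.696 0 0 0 -0.2; 0 0 -0.696 0 0 0 -0.2; -0.036 -0.419 -0.696 0 0 0 -0.35; -0.073 -0.839 -0.696 0 0 0 -0.35
-0.036 -0.419 0 0 0 0 -0.35; -0.073 -0.839 0 0 0 0 -0.35; -0.073 -0.839 0 0 0 0 -0.35; -0.073 -0.839 0 0 0 0 -0.35; -0.073 -0.839 0 0 0 0 -0.35
```

Request:
step_arm(plan="0 0.012 0.14 0 0 0 0.7; 0 0.012 0.28 0 0 0 0.7; 0 0.012 0.34 0 0 0 0.7; 0 0.012 0.38 0 0 0 0.7; 0 0.012 0.4 0 0 0 0.7; 0 0.012 0.4 0 0 0 0.7; 0 0.012 0.4 0 0 0 -0.2; 0 0.012 0.4 0 0 0 -0.2")

```text
clock: 70.12
tcp_pos: [0.5549, -0.127, 0.0678]
tcp_rot: [-3.141, 0.001, 3.053]
ft_force: [-0.6, 0.1, -0.2]
opening: 0.488
gripper_force: 0.0
```

Request:
step_arm(plan="0 0 0 0 0 0 -0.2; 0 0 0 0 0 0 -0.2; 0 0 -0.35 0 0 0 -0.2; 0 0 -0.7 0 0 0 -0.2; 0 0 -0.7 0 0 0 -0.2; -0.036 -0.42 -0.7 0 0 0 -0.35; -0.073 -0.84 -0.7 0 0 0 -0.35; -0.073 -0.84 -0.7 0 0 0 -0.35")

```text
clock: 71.12
tcp_pos: [0.5531, -0.2328, 0.1502]
tcp_rot: [-3.14, -0.002, 3.046]
ft_force: [0.6, 0.5, -0.9]
opening: 0.673
gripper_force: 0.0
```

Request:
step_arm(plan="-0.036 -0.419 0 0 0 0 -0.35; -0.073 -0.839 0 0 0 0 -0.35; -0.073 -0.839 0 0 0 0 -0.35; -0.073 -0.839 0 0 0 0 -0.35; -0.073 -0.839 0 0 0 0 -0.35")

```text
clock: 71.75
tcp_pos: [0.5546, -0.3269, 0.1513]
tcp_rot: [3.141, -0.0, 3.055]
ft_force: [-0.1, 0.4, -0.3]
opening: 0.676
gripper_force: 0.0
```

```bash
python3 - <<'E'
from h import *
s=grab("scene","s14");t=grab("top","t14")
l=crop(t,140,140,340,260,4)[:480,:800]
r=crop(s,195,150,355,245,4)
im=np.vstack([cv2.resize(l,(500,300)),cv2.resize(r,(500,297))]); cv2.imwrite("pics/m10.png",im)
E
```

```text
(no output)
```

View pics/m10.png

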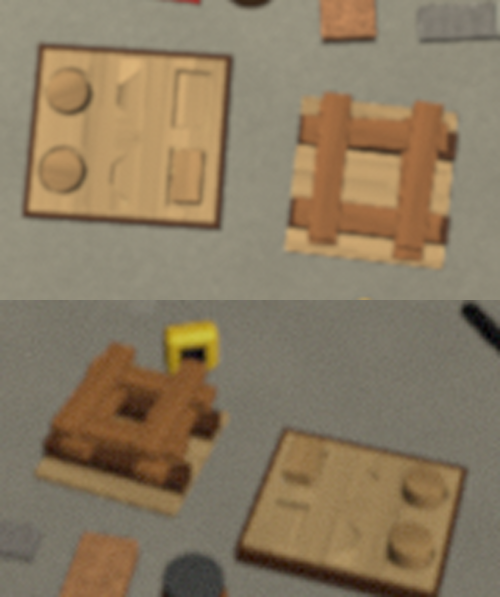

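The stack is open and square over three layers: the top slats are at (330,168) and (417,180), with the second layer across below them. Both feet and the cleat sit in their nests. I'm handing the job in.

```bash
python3 -c "
from workcell import arm
print(arm.hand_in())"
```

```text
the job is handed in; nothing more can be done
None
```

I handed the job in after about 72 s of robot time; no verdict came back, but the last pictures showed both feet and the cleat in their nests and all six slats in a square three-layer open stack on the skid.

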